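# Make up a writing set and a stamping set in their gift boxes

## Task

Make up the two gift sets in the open boxes on the bench. The writing set takes the pen, the eraser and the roll of tape; the stamping set takes the stamp and the ink pad. Set each thing down flat in the recess that is cut for it (stamp standing on its base, ink pad with its label up), and leave the stapler, the scissors and the binder clip where they are.

Things in the scene. Friction and masses are not known exactly. Their poses are not given: they have to be found in the camera images.
- writing_box: Low open box of cream card, fixed, grey insert: 106 (x) x 186 (y) mm, insert top 18 mm above the bench. Origin: centre of underside; x away from the robot, y to its left, within 0.2 rad. Recesses 5 mm deep (floor 13 mm up), centres (x, y) in mm: pen groove 26 (x) x 160 (y) at (-33, 0); round, 62 across, for the tape at (15.5, 45); eraser 35 (x) x 59 (y) at (15.5, -45). Stands left or right.
- stamp_box: Low open box of cream card, fixed, grey insert; size, origin and axes as the writing box, on the other side. Recesses 5 mm deep (floor 13 mm up), centres (x, y) in mm: ink pad 79 (x) x 110 (y) at (0, 31); stamp 38 (x) x 50 (y) at (0, -55).
- pen_center (a point): Centre of the slim orange pen that lies on the bench, 143 mm long along its y, 10 mm wide along its x, 12 mm high with its clip (the barrel is 10 mm high); the point is 6 mm above its underside. It does not roll. Either end may lie to either side in the groove. About 18 g.
- eraser_center (a point): Centre of the white eraser in a blue card sleeve, 45 mm along its y, 21 mm along its x, 12 mm high; the point is 6 mm above its underside. About 14 g.
- tape_roll_center (a point): Centre of the roll of paper tape lying flat, a ring 48 mm across and 15 mm high (grasp it across the outside; the point is on the axis, 7.5 mm above its underside). About 22 g.
- stamp_center (a point): Centre of the hand stamp standing upright, 66 mm high; the point is on its axis, 33 mm above its underside. Its wooden base is 24 mm along x, 36 mm along y and 14 mm high; above it stands a turned handle at most 20 mm across, by which it is grasped. About 35 g.
- ink_pad_center (a point): Centre of the flat dark green ink pad tin, 96 mm along its y, 65 mm along its x, 14 mm high, lid shut and fixed, label up; the point is 7 mm above its underside. Grasp it across its 65 mm. About 85 g.
- stapler: Stapler, 36 x 135 mm, 49 mm high, not part of either set, lying loose behind the boxes; origin at the centre of its underside. Leave it. Behind it the bench runs on under a higher table, whose front edge stands 0.62 m ahead of the robot's base, from 0.26 to 0.32 m up, over the whole width: keep arm and gripper clear of it when crossing from side to side.
- scissors: Scissors, 87 x 199 mm, 9 mm high, not part of either set, lying loose at the back left; origin at the centre of the underside. Leave them.
- binder_clip: Black binder clip with steel wire handles, 32 mm wide, 46 mm long with its wires, 15 mm high, lying loose among the stock, not part of either set; origin at the centre of its underside. Leave it.
Mind the look-alikes: they are no part of the job. Of the things that look like the part that bears stamp_center, take the one that is farthest to the robot's left at the start.

How it is judged (in metres and radians):
At the end, for the whole second after the job is handed in: Each of the five things lies on the floor of its own recess, right way up and flat (within 2 mm in height and 0.04 rad), its centre within 10 mm of the recess's centre each way along the box's axes (12 mm along the pen's groove) (x of pen_center in the frame of writing_box between -0.043 and -0.023 m and y of pen_center in the frame of writing_box between -0.012 and 0.012 m and z of each of pen_center, eraser_center in the frame of writing_box below 0.021 m and angle between each of pen_center, tape_roll_center, eraser_center, ink_pad_center, stamp_center's own z axis and vertical below 0.04 rad and x of tape_roll_center in the frame of writing_box between 0.0055 and 0.0255 m and y of tape_roll_center in the frame of writing_box between 0.035 and 0.055 m and z of tape_roll_center in the frame of writing_box below 0.0225 m and x of eraser_center in the frame of writing_box between 0.0055 and 0.0255 m and y of eraser_center in the frame of writing_box between -0.055 and -0.035 m and x of ink_pad_center in the frame of stamp_box between -0.01 and 0.01 m and y of ink_pad_center in the frame of stamp_box between 0.021 and 0.041 m and z of ink_pad_center in the frame of stamp_box below 0.022 m and x of stamp_center in the frame of stamp_box between -0.01 and 0.01 m and y of stamp_center in the frame of stamp_box between -0.065 and -0.045 m and z of stamp_center in the frame of stamp_box below 0.048 m); the robot touches nothing.
It fails at once if the stapler is shifted by more than 25 mm (distance of stapler from where it was at the start of the episode above 0.025 m).
It fails at once if the pair of scissors is shifted by more than 25 mm (distance of scissors from where it was at the start of the episode above 0.025 m).
It fails at once if the binder clip is shifted by more than 25 mm (distance of binder_clip from where it was at the start of the episode above 0.025 m).
It also fails if it takes over 141 s, if anything falls off the work surface, if the arm or the gripper's body presses on something with over 40 N, if the wrist force passes 120 N, or if a joint passes its speed limit or range.

## Robot

A 6-joint arm with a two-finger parallel gripper is mounted at the origin on a cart in front of the work surface, level with it; the furniture and walls round the work are solid. World frame = base frame: x ahead of the robot, y to its left, z up, the work surface at z = 0. Lengths are in m, angles in degrees, forces in N, time in s.
With the tool pointing down it reaches from about 0.225 to 0.725 m from the base axis. Payload 3.1 kg.
Tool frame: the origin (TCP) lies on the mounting face of the last link; the fingertips stand 173 mm ahead of it and the grasp point (between the pads) lies 155 mm ahead of it; z points along the fingers, y is the direction in which the jaws open and shut (so a half turn about z gives the same grasp; the last joint's range is limited). The gripper opens to 85 mm and grips with 20 to 120 N. Pads are 22 mm wide; open, the fingers measure 114 mm over their backs; the gripper's body (76 mm by 85 mm) begins 54 mm behind the grasp point. The pads swing forward as they close: fully open they stand 13 mm farther back than shut.
Start: joints at [-84.156, 2.75, 5.684, 92.934, 0, 82.678], TCP at [0.12, -0.511, 0.405] pointing down, gripper open.
Joint ranges: [-166.93, 166.93], [-56.73, 111.36], [-69.38, 81.34], [-121.58, 131.49], [-85.45, 84.26], [-180, 180]. Speed limits (degrees/s): [159.86, 159.86, 180, 180, 180, 180].

## Interface

Orientations are given as a 3x3 rotation matrix whose columns are the frame's x, y, z axes.
In Python, from cell import telemetry, optics, workorder gives the robot as it stands.
- The arm moves only by the shell command python3 -m handwheel 'ROWS' [FORCE]. ROWS is JSON, a list of rows, each a list of 3 entries, a list of its own where there are three numbers: the opening, from 0 (shut) to 1 (fully open), then the shift along the tool's x, y, z in units of 5 cm (1.0 is 5 cm), then the turn about the tool's z in units of 6 degrees (1.0 is 6 degrees). A call has 1 to 20 rows; each row shifts and turns the commanded pose from where the row before left it, along the tool's axes as they then stand; what a row does not reach is not made up. A row lasts 1/12 s, in which the tool goes at most 41.7 mm and 7.16 degrees, less where a joint would pass 70% of its speed; a pose out of reach is approached as far as the arm can. A call with a number of a shift or a turn outside -1 to 1 is refused whole. A call with a gripper value outside its range is refused whole. The fingers move at their own pace and stop on an object; FORCE is the grip in N (left out, the last holds). Time passes only in rows, so rows that do not move let the fingers close. It gives the time, the measured TCP pose, the force and the opening at its end, in the units of the state.
- telemetry.get_obs(): the state, without advancing time (a new reading comes with each control period).
- optics.grab_frame(name): name is "scene" or "top" or "wrist"; returns the picture (384x512x3 uint8, blue, green, red); there is no depth.
- optics.camera_model(name): a dict with "camera_matrix" (3x3 intrinsics, pixels), "pose" (4x4, takes a point from camera to world coordinates). Camera axes: x right, y up, looking along -z (the intrinsics and any distortion apply to the point x, -y, -z); pixel columns grow to the right and rows downward; lengths in m; the calibration is good to about 2 mm. A picture is of the moment at which its call begins: read the wrist's pose just before it. camera_model takes no time and is no camera call; for the wrist camera it gives the pose at the moment of the call.
- workorder.hand_in(): hands the job in, once; it reports no verdict.
The state is a dict: "t": time; "joints": joint angles; "joint_vel": joint speeds; "joint_efforts": joint torques, N m; "position": TCP position; "tool_rot": TCP orientation; "wrist_force": force on the tool from outside, world axes, zero at the start; "ft_torque": the same for the moment, N m; "opening": opening from 0.0 (shut) to 1.0 (fully open).
Only numpy, scipy, OpenCV 4.12 (cv2) and the standard library are available. Lean on these libraries where they do the work, as an engineer would, in place of code of your own. Each camera call takes 0.05 s, during which the arm holds its last target.

## Working session

There is one attempt and no reset: what is moved stays moved. The work goes in short steps, Python scripts to look and compute and a shell command to move; the robot and the scene stay as the last step left them, time stands still between calls to the robot, and variables do not carry over. Pictures are saved under pics/ and viewed, and the job is handed in when it is done.

```bash
mkdir -p pics; ls; python3 - <<'E'
from cell import telemetry, optics, workorder
import cv2
for n in ["scene","top","wrist"]:
    m=optics.camera_model(n); print(n,m)
    cv2.imwrite(f"pics/{n}0.png",optics.grab_frame(n))
print(telemetry.get_obs())
E
```

```text
pics
scene {'camera_matrix': array([[496.26131223,   0.        , 258.85972194],
       [  0.        , 496.26131223, 189.18929529],
       [  0.        ,   0.        ,   1.        ]]), 'pose': array([[ 0.81427214,  0.35792744, -0.45699982, -0.24207053],
       [-0.58048182,  0.50387119, -0.639652  , -1.10771501],
       [ 0.00132004,  0.78613089,  0.61805864,  1.103747  ],
       [ 0.        ,  0.        ,  0.        ,  1.        ]])}
top {'camera_matrix': array([[378.97475608,   0.        , 250.44842065],
       [  0.        , 378.97475608, 195.43972668],
       [  0.        ,   0.        ,   1.        ]]), 'pose': array([[ 0.0985837 ,  0.97277343, -0.20974533,  0.21062677],
       [-0.99512473,  0.0969687 , -0.01799566, -0.04587042],
       [ 0.00283303,  0.21049684,  0.97759043,  1.56062362],
       [ 0.        ,  0.        ,  0.        ,  1.        ]])}
wrist {'camera_matrix': array([[314.5947583 ,   0.        , 258.06987097],
       [  0.        , 314.5947583 , 190.44887067],
       [  0.        ,   0.        ,   1.        ]]), 'pose': array([[ 0.22776204,  0.93126589,  0.2843735
[... 288 characters left out ...]
57443e+01,
        4.26318630e-04,  8.26777100e+01]), 'joint_vel': array([-0.07922931, -0.11382174,  0.29797047, -0.02804022,  0.03667739,
        0.00376754]), 'joint_efforts': array([ 2.16614157e-03, -3.39260101e+01,  3.20423663e+01,  1.53602235e-02,
       -4.64128345e-05, -2.95619273e-06]), 'position': array([ 0.11956873, -0.51102953,  0.40377737]), 'tool_rot': array([[ 9.73707384e-01,  2.27802320e-01, -1.83839223e-04],
       [ 2.27802261e-01, -9.73705622e-01,  1.86875583e-03],
       [ 2.46701629e-04, -1.86150034e-03, -9.99998237e-01]]), 'wrist_force': array([0.6847402 , 1.03925108, 0.61453833]), 'ft_torque': array([-0.00012134, -0.04611646, -0.01171843]), 'opening': 1.000927587941539}
```

View pics/scene0.png

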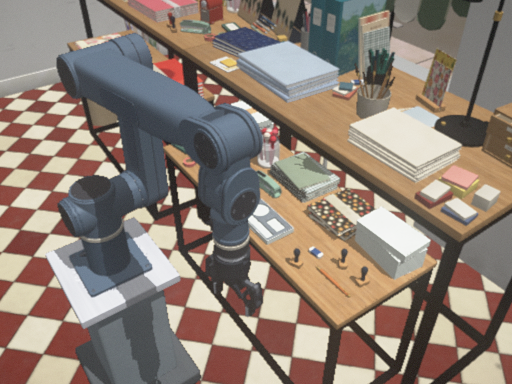

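View pics/top0.png

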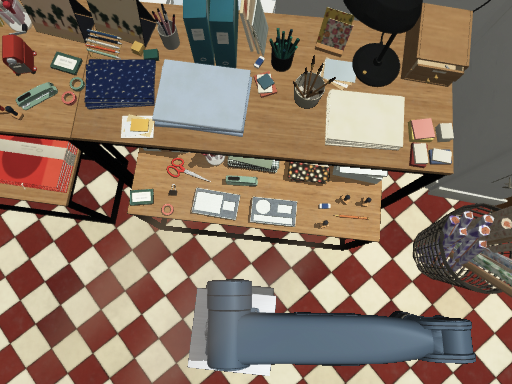

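View pics/wrist0.png

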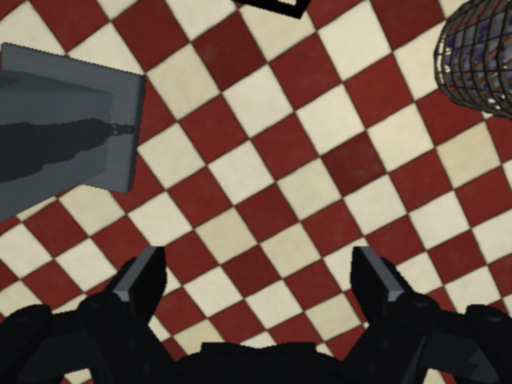

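```bash
cat > h.py <<'E'
import numpy as np, cv2
from cell import telemetry, optics
def ray(name,u,v,m=None):
    m=m or optics.camera_model(name); K=m["camera_matrix"];P=m["pose"]
    d=np.array([(u-K[0,2])/K[0,0],-(v-K[1,2])/K[1,1],-1.]); return P[:3,3],P[:3,:3]@d
def pix2w(name,u,v,z,m=None):
    o,d=ray(name,u,v,m); return o+d*(z-o[2])/d[2]
def w2pix(name,p,m=None):
    m=m or optics.camera_model(name); K=m["camera_matrix"];P=m["pose"]
    c=P[:3,:3].T@(np.asarray(p,float)-P[:3,3]); return np.array([K[0,2]+K[0,0]*c[0]/-c[2],K[1,2]-K[1,1]*c[1]/-c[2]])
E
python3 - <<'E'
import cv2
from h import *
a=cv2.imread("pics/top0.png")
c=a[145:245,120:260];cv2.imwrite("pics/topL.png",cv2.resize(c,None,fx=5.7,fy=5.7,interpolation=cv2.INTER_CUBIC))
c=a[145:245,245:385];cv2.imwrite("pics/topR.png",cv2.resize(c,None,fx=5.7,fy=5.7,interpolation=cv2.INTER_CUBIC))
for n,u,v in [("boxL",215,203),("boxR",273,211),("stA",345,198),("stB",367,200),("stC",322,224),("left",172,188),("green",142,197),("tape",167,210),("pen",350,217),("eraser",324,206),("edge",250,238)]: print(n,pix2w("top",u,v,0.01).round(3))
E
```

```text
boxL [0.497 0.126 0.01 ]
boxR [ 0.487 -0.117  0.01 ]
stA [ 0.572 -0.412  0.01 ]
stB [ 0.572 -0.504  0.01 ]
stC [ 0.453 -0.323  0.01 ]
left [0.542 0.314 0.01 ]
green [0.492 0.433 0.01 ]
tape [0.447 0.321 0.01 ]
pen [ 0.493 -0.436  0.01 ]
eraser [ 0.529 -0.326  0.01 ]
edge [ 0.366 -0.033  0.01 ]
```

View pics/topL.png

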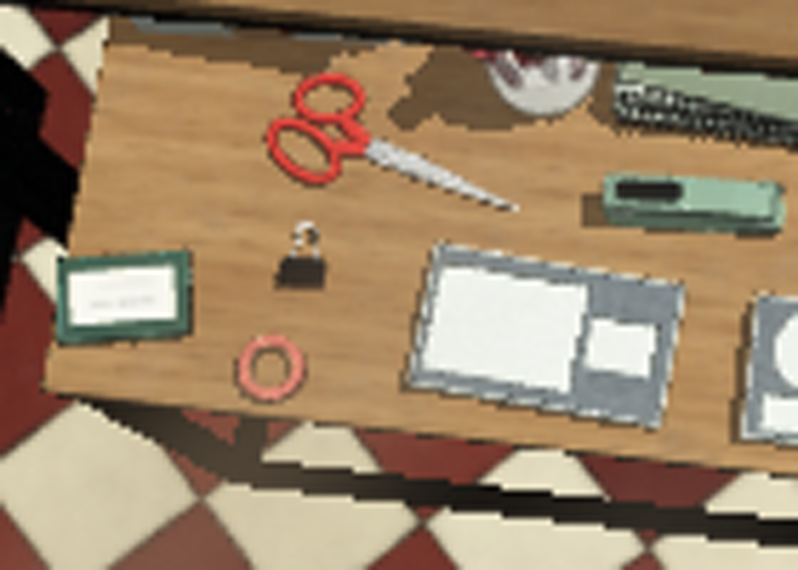

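View pics/topR.png

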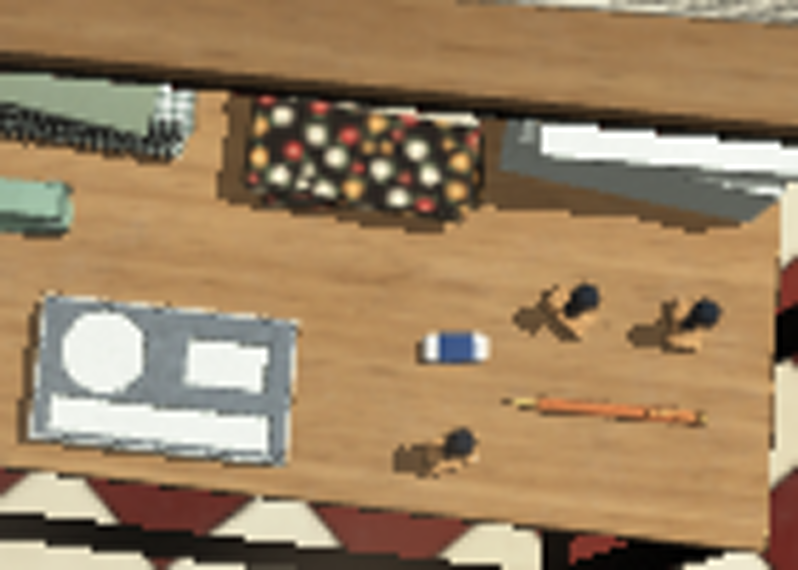

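Stamp look-alikes in the top view are at full-frame pixels A (345,200), B (366,202) and C (323,224). C is farthest left, with y≈-0.32. The stamp box is on the left and the writing box is on the right. I'll move over the right side and turn the tool so the camera faces the robot side.

```bash
python3 -m handwheel '[[1,[0.59,-0.05,0],0],[1,[0.59,-0.05,0],0],[1,[0.59,-0.05,0],0],[1,[0.59,-0.05,0],0],[1,[0.59,-0.05,0],0],[1,[0.59,-0.05,0],0],[1,[0.59,-0.05,0],0],[1,[0.59,-0.05,0],0],[1,[0.59,-0.05,0],0],[1,[0.59,-0.05,0],0]]' 40
python3 -m handwheel '[[1,[0,0,0],-1],[1,[0,0,0],-1],[1,[0,0,0],-1],[1,[0,0,0],-1],[1,[0,0,0],-1],[1,[0,0,0],-1],[1,[0,0,0],-1],[1,[0,0,0],-1],[1,[0,0,0],-1],[1,[0,0,0],-1],[1,[0,0,0],-1],[1,[0,0,0],-1],[1,[0,0,0],-1],[1,[0,0,0],-1],[1,[0,0,0],-1],[1,[0,0,0],-1],[1,[0,0,0],-1],[1,[0,0,0],-1],[1,[0,0,0],-1],[1,[0,0,0],-1]]'
python3 -m handwheel '[[1,[0,0,0],-1],[1,[0,0,0],-1],[1,[0,0,0],-1],[1,[0,0,0],-1],[1,[0,0,0],-1],[1,[0,0,0],-1],[1,[0,0,0],-1],[1,[0,0,0],-0.8],[1,[0,0,0],0],[1,[0,0,0],0]]'
python3 - <<'E'
from h import *
m=optics.camera_model("wrist"); print(m["pose"].round(4)); s=telemetry.get_obs(); print(s["t"],s["position"],s["joints"],s["tool_rot"].round(4))
f=optics.grab_frame("wrist"); cv2.imwrite("pics/w1.png",f); np.save("w1.npy",m["pose"])
E
```

```text
t: 0.98
position: [0.4024, -0.4189, 0.4042]
tool_rot: [[0.974, 0.228, -0.001], [0.228, -0.974, 0.001], [-0.0, -0.001, -1.0]]
wrist_force: [-0.0, -0.1, -0.0]
opening: 1.001
t: 2.65
position: [0.4011, -0.4196, 0.4041]
tool_rot: [[-0.688, 0.726, -0.001], [0.726, 0.688, 0.001], [0.001, 0.0, -1.0]]
wrist_force: [-0.7, 0.0, 0.4]
opening: 1.002
t: 3.48
position: [0.4011, -0.4196, 0.4043]
tool_rot: [[-1.0, 0.003, -0.001], [0.003, 1.0, 0.001], [0.001, 0.001, -1.0]]
wrist_force: [0.5, 0.2, 0.1]
opening: 1.0
[[ 2.800e-03 -9.564e-01 -2.922e-01  3.271e-01]
 [ 1.000e+00  3.200e-03 -7.000e-04 -4.184e-01]
 [ 1.600e-03 -2.922e-01  9.564e-01  3.735e-01]
 [ 0.000e+00  0.000e+00  0.000e+00  1.000e+00]]
3.4833 [ 0.40107854 -0.41964023  0.40425422] [-5.29128642e+01  1.12006624e+01  1.48754521e+01  9.37248751e+01
 -2.85625853e-03 -5.27511155e+01] [[-1.0e+00  2.8e-03 -6.0e-04]
 [ 2.8e-03  1.0e+00  7.0e-04]
 [ 6.0e-04  7.0e-04 -1.0e+00]]
```

View pics/w1.png

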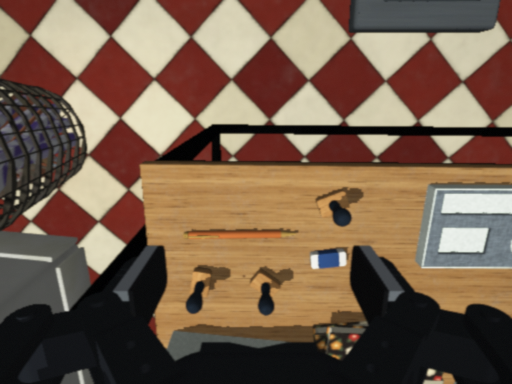

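```bash
python3 - <<'E'
import cv2
a=cv2.imread("pics/w1.png")
cv2.imwrite("pics/w1c.png",cv2.resize(a[170:330,170:370],None,fx=4,fy=3.75*4/3.75,interpolation=cv2.INTER_CUBIC)[:600])
E
```

```text
(no output)
```

View pics/w1c.png

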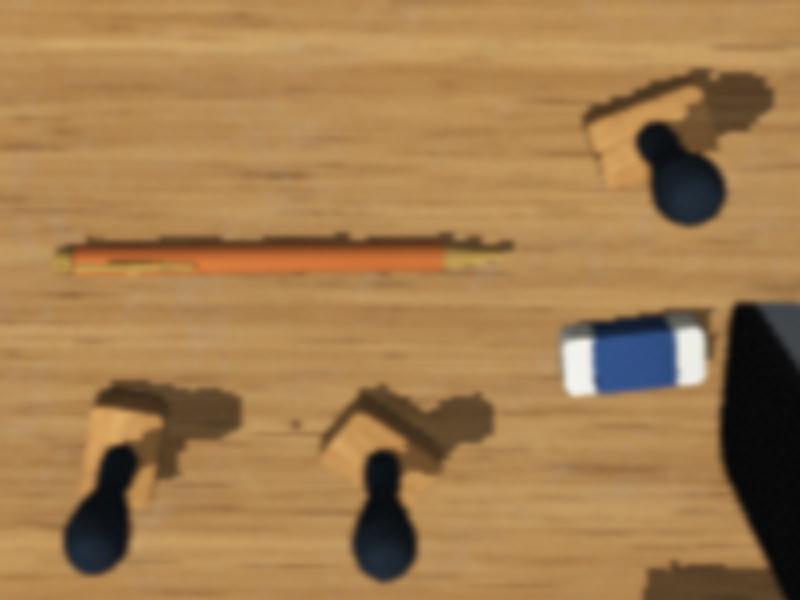

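```bash
python3 - <<'E'
from h import *
P=np.load("w1.npy"); m=dict(optics.camera_model("wrist")); m["pose"]=P
f=lambda x,y,z: pix2w("wrist",170+x/4-.375,170+y/4-.375,z,m)
print("knob",f(688,187,0.056)); print("neck",f(655,140,0.03))
for p in [(585,122),(705,83),(608,187)]: print("st",f(*p,0.014))
a,b=f(55,261,.006),f(512,251,.006); print("pen",a,b,(a+b)/2,np.linalg.norm(a-b),np.degrees(np.arctan2(-(b-a)[0],(b-a)[1])))
q=[f(*p,0.012) for p in [(562,332),(700,318),(706,382),(568,395)]]
print("er",np.mean(q,0),[np.linalg.norm(q[i]-q[i-1]) for i in range(4)],np.degrees(np.arctan2(-(q[1]-q[0])[0],(q[1]-q[0])[1])),np.degrees(np.arctan2(-(q[2]-q[3])[0],(q[2]-q[3])[1])))
E
```

```text
knob [ 0.45376967 -0.32777348  0.056     ]
neck [ 0.44950887 -0.33100103  0.03      ]
st [ 0.44938077 -0.34843919  0.014     ]
st [ 0.43719688 -0.31319407  0.014     ]
st [ 0.47043979 -0.34031616  0.014     ]
pen [ 0.49834684 -0.51362081  0.006     ] [ 0.49538556 -0.36792512  0.006     ] [ 0.4968662  -0.44077296  0.006     ] 0.14572578258244046 1.1643819302731384
er [ 0.52998147 -0.32823677  0.012     ] [np.float64(0.022996095827308844), np.float64(0.04402803407670883), np.float64(0.023308367390304344), np.float64(0.0447427151711914)] 6.264800195074928 5.897797187355137
```

```bash
python3 -m handwheel '[[1,[0,0.7,0],0],[1,[0,0.7,0],0],[1,[0,0.7,0],0],[1,[0,0.7,0],0],[1,[0,0.7,0],0],[1,[0,0.7,0],0],[1,[0,0.7,0],0],[1,[0,0.7,0],0],[1,[0,0.7,0],0],[1,[0,0.7,0],0],[1,[0,0.7,0],0],[1,[0,0.7,0],0],[1,[0,0,0],0],[1,[0,0,0],0]]'
python3 - <<'E'
from h import *
m=optics.camera_model("wrist"); f=optics.grab_frame("wrist"); cv2.imwrite("pics/w2.png",f); np.save("w2.npy",m["pose"])
E
python3 -m handwheel '[[1,[0,0.7,0],0],[1,[0,0.7,0],0],[1,[0,0.7,0],0],[1,[0,0.7,0],0],[1,[0,0.7,0],0],[1,[0,0.7,0],0],[1,[0,0.7,0],0],[1,[0,0.7,0],0],[1,[0,0.7,0],0],[1,[0,0.7,0],0],[1,[0,0,0],0],[1,[0,0,0],0]]'
python3 - <<'E'
from h import *
m=optics.camera_model("wrist"); f=optics.grab_frame("wrist"); cv2.imwrite("pics/w3.png",f); np.save("w3.npy",m["pose"])
E
```

```text
t: 4.7
position: [0.4011, 0.002, 0.4049]
tool_rot: [[-1.0, -0.003, 0.001], [-0.003, 1.0, -0.0], [-0.001, -0.0, -1.0]]
wrist_force: [-0.1, -1.0, -0.1]
opening: 0.997
t: 5.75
position: [0.4026, 0.3506, 0.4036]
tool_rot: [[-1.0, 0.001, -0.001], [0.001, 1.0, -0.002], [0.001, -0.002, -1.0]]
wrist_force: [0.1, -0.5, -0.9]
opening: 0.995
```

View pics/w2.png

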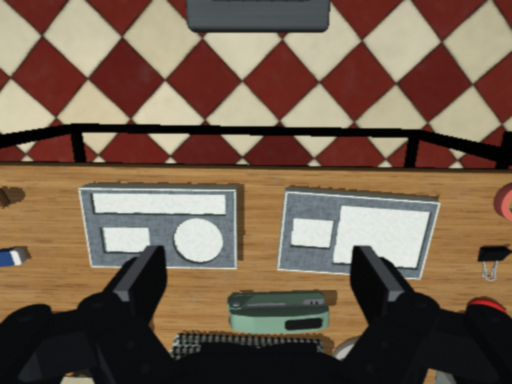

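View pics/w3.png

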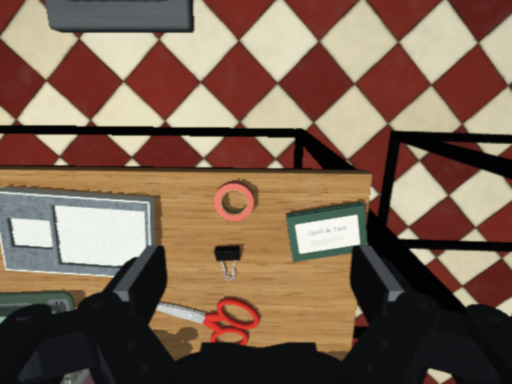

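```bash
python3 - <<'E'
import cv2
a=cv2.imread("pics/w2.png")
cv2.imwrite("pics/w2a.png",cv2.resize(a[175:285,70:250],None,fx=4.4,fy=4.4,interpolation=cv2.INTER_CUBIC))
cv2.imwrite("pics/w2b.png",cv2.resize(a[175:285,270:450],None,fx=4.4,fy=4.4,interpolation=cv2.INTER_CUBIC))
a=cv2.imread("pics/w3.png")
cv2.imwrite("pics/w3a.png",cv2.resize(a[170:290,200:380],None,fx=4.4,fy=4.4,interpolation=cv2.INTER_CUBIC))
E
```

```text
(no output)
```

View pics/w2a.png

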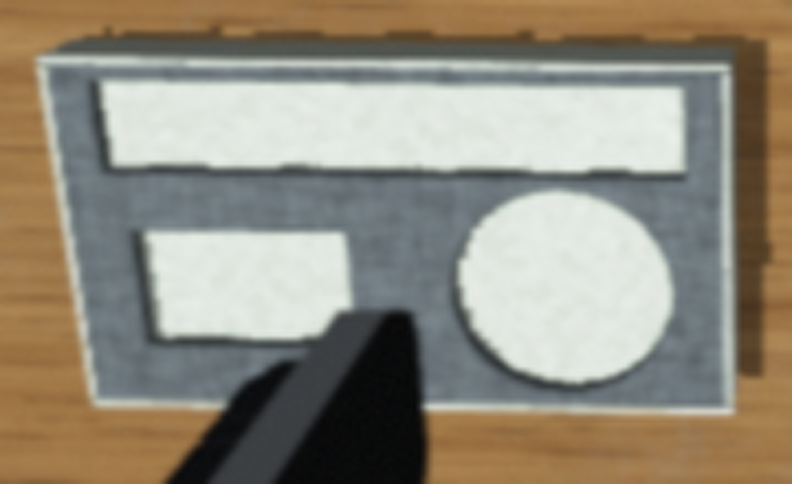

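View pics/w2b.png

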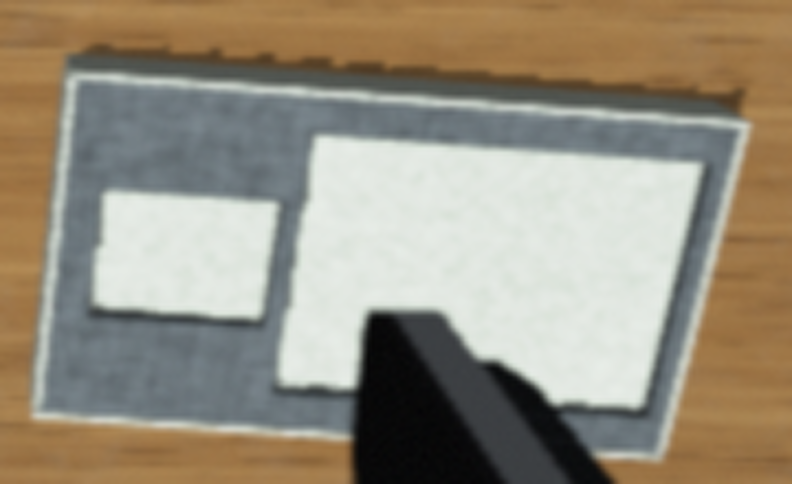

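View pics/w3a.png

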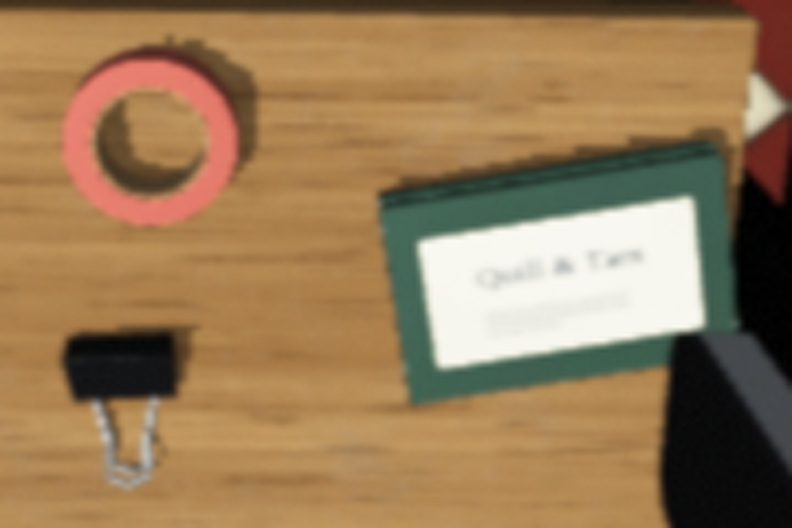

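```bash
cat > meas.py <<'E'
from h import *
def F(n,x0,y0,s=4.4):
    m=dict(optics.camera_model("wrist")); m["pose"]=np.load(n+".npy"); o=.5-.5/s
    return lambda x,y,z: pix2w("wrist",x0+x/s-o,y0+y/s-o,z,m)
def quad(f,pts,z):
    q=np.array([f(*p,z)[:2] for p in pts]); c=np.mean(q,0)
    y=(q[1]-q[0]+q[2]-q[3]); y/=np.linalg.norm(y); x=(q[3]-q[0]+q[2]-q[1]); x/=np.linalg.norm(x)
    print("c",c.round(4),"len",[round(np.linalg.norm(q[i]-q[i-1]),4) for i in (1,2,3,0)],"yawY",np.degrees(np.arctan2(-y[0],y[1])).round(2),"yawX",np.degrees(np.arctan2(x[1],x[0])).round(2)); return c
E
python3 - <<'E'
from meas import *
A=F("w2",70,175);B=F("w2",270,175);C=F("w3",200,170)
def loc(c,yaw,p):
    t=np.radians(yaw);return c+np.array([[np.cos(t),-np.sin(t)],[np.sin(t),np.cos(t)]])@np.array(p)
print("W");w=quad(A,[(40,60),(732,68),(732,412),(93,405)],.018)
print("S");s=quad(B,[(68,75),(748,123),(660,460),(35,415)],.018)
print("pad");quad(C,[(383,205),(718,157),(738,332),(412,403)],.014)
print("tape",C(151,137,.015),C(63,137,.015),C(239,137,.015),C(151,225,.015))
print("groove");quad(A,[(102,82),(684,88),(684,174),(108,166)],.013)
print("round",A(566,286,.013),"er");quad(A,[(143,231),(348,231),(352,341),(155,341)],.013)
print("stamprec");quad(B,[(103,190),(278,202),(262,322),(93,308)],.013)
print("padrec");quad(B,[(314,135),(702,162),(643,410),(278,388)],.013)
E
```

```text
W
c [ 0.4874 -0.1166] len [np.float64(0.1857), np.float64(0.1047), np.float64(0.1856), np.float64(0.1046)] yawY -0.56 yawX -1.0
S
c [0.4966 0.1244] len [np.float64(0.1861), np.float64(0.1054), np.float64(0.185), np.float64(0.104)] yawY -4.29 yawX -3.99
pad
c [0.4925 0.4372] len [np.float64(0.0928), np.float64(0.0542), np.float64(0.0953), np.float64(0.0626)] yawY 11.31 yawX 10.28
tape [0.45052577 0.32219597 0.015     ] [0.45051041 0.29816806 0.015     ] [0.45054113 0.34622162 0.015     ] [0.47640065 0.32159454 0.015     ]
groove
c [ 0.4551 -0.1167] len [np.float64(0.1591), np.float64(0.0252), np.float64(0.1605), np.float64(0.0246)] yawY -0.59 yawX -3.16
round [ 0.50293633 -0.07196024  0.013     ] er
c [ 0.5034 -0.1626] len [np.float64(0.058), np.float64(0.0347), np.float64(0.0572), np.float64(0.0347)] yawY 0.14 yawX -3.08
stamprec
c [0.4933 0.0703] len [np.float64(0.0494), np.float64(0.0374), np.float64(0.0492), np.float64(0.0366)] yawY -4.56 yawX -2.72
padrec
c [0.4997 0.1565] len [np.float64(0.109), np.float64(0.0783), np.float64(0.1085), np.float64(0.079)] yawY -3.89 yawX -3.28
```

```bash
python3 - <<'E'
from meas import *
C=F("w3",200,170)
a,b,c=[C(*p,.014)[:2] for p in [(383,205),(718,157),(412,403)]]
print((b+c)/2,np.linalg.norm(b-a),np.linalg.norm(c-a))
for p in [(418,240),(693,197),(705,330),(438,368)]: print(C(*p,.014)[:2])
print(np.mean([C(*p,.014)[:2] for p in [(418,240),(693,197),(705,330),(438,368)]],0))
print(C(750,250,0),C(400,10,0), C(66,340,.015),C(178,400,.01),C(128,485,.005))
s=telemetry.get_obs();print(s["position"],s["t"],s["joints"])
E
```

```text
[0.49470271 0.43701101] 0.09280515936376955 0.0625758089643468
[0.48138357 0.39621133]
[0.46853713 0.47206426]
[0.50924477 0.47919332]
[0.52130232 0.40329809]
[0.49511695 0.43769175]
[0.49055342 0.49489144 0.        ] [0.41858792 0.39070789 0.        ] [0.51180018 0.29646549 0.015     ] [0.53388503 0.32782697 0.01      ] [0.56570375 0.31178099 0.005     ]
[0.40252945 0.34962453 0.40402127] 5.8 [ 3.37812024e+01  4.03134059e+00  6.94466594e+00  9.30094839e+01
 -4.81540363e-02  3.39033111e+01]
```

```bash
python3 - <<'E'
from h import *
s=telemetry.get_obs(); m=optics.camera_model("wrist")
for z in (.150,.160,.166,.173,.186):
  for x in (.011,-.011):
    print(z,x,[w2pix("wrist",s["position"]+s["tool_rot"]@np.array([x,y,z]),m).round(1) for y in (-.0425,-.057,.0425)])
a=cv2.imread("pics/w3.png"); cv2.imwrite("pics/fing.png",cv2.resize(a[230:384,60:220],None,fx=3.8,fy=3.8,interpolation=cv2.INTER_CUBIC))
E
```

```text
0.15 0.011 [array([154.5, 250.6]), array([120. , 250.6]), array([356.4, 250.5])]
0.15 -0.011 [array([159.3, 295.5]), array([126.4, 295.5]), array([351.9, 295.4])]
0.16 0.011 [array([161.4, 240.1]), array([129.3, 240.1]), array([349.8, 240. ])]
0.16 -0.011 [array([165.6, 282.5]), array([134.9, 282.5]), array([345.8, 282.4])]
0.166 0.011 [array([165.2, 234.4]), array([134.3, 234.4]), array([346.2, 234.3])]
0.166 -0.011 [array([169.1, 275.5]), array([139.5, 275.5]), array([342.5, 275.4])]
0.173 0.011 [array([169.2, 228.3]), array([139.6, 228.3]), array([342.4, 228.2])]
0.173 -0.011 [array([172.8, 268. ]), array([144.4, 268. ]), array([339. , 267.9])]
0.186 0.011 [array([175.8, 218.3]), array([148.4, 218.3]), array([336.1, 218.3])]
0.186 -0.011 [array([178.9, 255.5]), array([152.5, 255.5]), array([333.2, 255.4])]
```

View pics/fing.png

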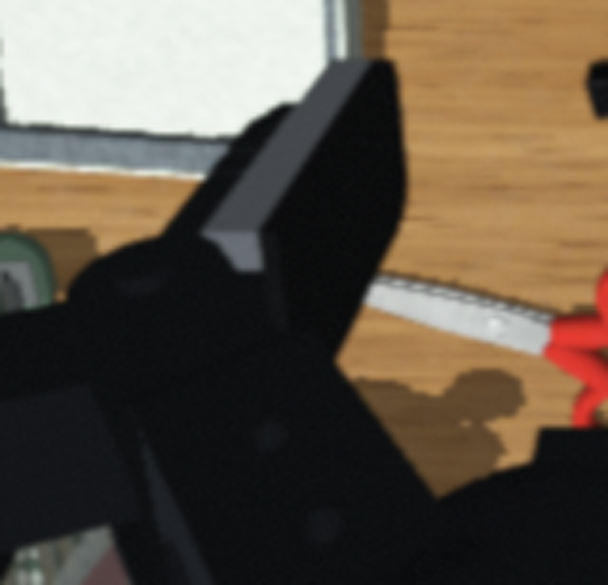

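```bash
python3 -m handwheel '[[1,[-0.37,0.352,0.56],0],[1,[-0.37,0.352,0.56],0],[1,[-0.37,0.352,0.56],0],[1,[-0.37,0.352,0.56],0],[1,[-0.37,0.352,0.56],0],[1,[0,0,0],1],[1,[0,0,0],1],[1,[0,0,0],1],[1,[0,0,0],1],[1,[0,0,0],1],[1,[0,0,0],1],[1,[0,0,0],1],[1,[0,0,0],1],[1,[0,0,0],1],[1,[0,0,0],1],[1,[0,0,0],1],[1,[0,0,0],1],[1,[0,0,0],1],[1,[0,0,0],0.33],[1,[0,0,0],0]]'
cat > tgt.py <<'E'
import sys
from h import *
# usage: tgt.py X Y Z PSI -> remaining shift in tool units and turn
def show(X,Y,Z,psi=None):
    s=telemetry.get_obs(); R=s["tool_rot"]; d=R.T@(np.array([X,Y,Z])-s["position"])/.05
    cur=np.degrees(np.arctan2(R[1,0],R[0,0]))
    print("pos",s["position"].round(4),"psi",cur.round(2),"units",d.round(3),"turn",None if psi is None else round((((cur-psi)+180)%360-180)/6,3),"t",round(s["t"],2),"open",round(s["opening"],3),"F",s["wrist_force"].round(1),"j6",s["joints"][5].round(1))
show(*map(float,sys.argv[1:]))
E
python3 tgt.py .495 .4375 .174 100
python3 - <<'E'
from h import *
m=optics.camera_model("wrist"); cv2.imwrite("pics/w4.png",optics.grab_frame("wrist")); np.save("w4.npy",m["pose"])
E
```

```text
t: 7.47
position: [0.4955, 0.4358, 0.2652]
tool_rot: [[-0.169, 0.986, 0.0], [0.986, 0.169, -0.0], [-0.0, 0.0, -1.0]]
wrist_force: [-0.5, -0.6, -0.1]
opening: 1.002
pos [0.4955 0.4358 0.2652] psi 99.74 units [ 0.035 -0.005  1.824] turn -0.043 t 7.47 open 1.002 F [-0.5 -0.6 -0.1] j6 115.8
```

View pics/w4.png

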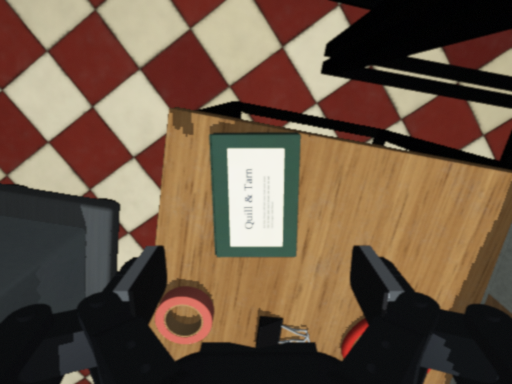

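```bash
python3 - <<'E'
from meas import *
m=dict(optics.camera_model("wrist")); m["pose"]=np.load("w4.npy")
q=np.array([pix2w("wrist",u,v,.014,m)[:2] for u,v in [(211,135),(300,135),(297,257),(216,257)]])
print(q.round(4),q.mean(0),[np.linalg.norm(q[i]-q[i-1]) for i in range(4)])
e=q[2]-q[1];f=q[3]-q[0];print([np.degrees(np.arctan2(v[0],-v[1])) for v in (e,f)])
for z,yy in ((.0075,0),): 
  c=[pix2w("wrist",u,v,.015,m)[:2] for u,v in [(184,319)]];print("tape",c)
E
```

```text
[[0.456  0.4782]
 [0.517  0.4886]
 [0.5343 0.3954]
 [0.4718 0.3848]] [0.49479641 0.43675653] [np.float64(0.09476137799409362), np.float64(0.06185565539586792), np.float64(0.09479574122233522), np.float64(0.06341977890584168)]
[np.float64(10.546119813185014), np.float64(9.600671537759716)]
tape [array([0.45315816, 0.32357059])]
```

```bash
python3 -m handwheel '[[1,[0.03,0,0.4],-0.04],[1,[0,0,0.4],0],[1,[0,0,0.4],0],[1,[0,0,0.4],0],[1,[0,0,0.2],0],[1,[0,0,0],0]]' 60; python3 tgt.py .495 .437 .174 100
```

```text
t: 8.02
position: [0.493, 0.4378, 0.1711]
tool_rot: [[-0.177, 0.984, -0.005], [0.984, 0.177, -0.004], [-0.003, -0.006, -1.0]]
wrist_force: [-0.5, -0.2, -0.5]
opening: 0.994
pos [0.493  0.4378 0.1711] psi 100.18 units [-0.023  0.036 -0.058] turn 0.03 t 8.02 open 0.994 F [-0.5 -0.2 -0.5] j6 115.6
```

```bash
for i in 1 2 3; do python3 -m handwheel '[[1,[0,0,0],0]]' >/dev/null; python3 tgt.py .495 .437 .174 100; done
```

```text
pos [0.494  0.439  0.1744] psi 100.19 units [-0.042  0.013  0.008] turn 0.032 t 8.1 open 0.997 F [ 0.4 -0.1  1. ] j6 115.6
pos [0.4947 0.4398 0.1764] psi 100.2 units [-0.056 -0.004  0.048] turn 0.034 t 8.18 open 1.001 F [ 0.5  0.2 -0.5] j6 115.6
pos [0.4948 0.4402 0.177 ] psi 100.22 units [-0.063 -0.007  0.059] turn 0.037 t 8.27 open 0.998 F [-0.5  0.8 -0.1] j6 115.6
```

```bash
python3 -m handwheel '[[1,[-0.04,0,0.05],0],[1,[0,0,0],0],[1,[0,0,0],0],[0,[0,0,0],0],[0,[0,0,0],0],[0,[0,0,0],0],[0,[0,0,0],0],[0,[0,0,0],0],[0,[0,0,0],0],[0,[0,0,0],0]]' 60; python3 tgt.py .495 .437 .174 100
```

```text
t: 9.1
position: [0.4945, 0.438, 0.1729]
tool_rot: [[-0.178, 0.984, 0.001], [0.984, 0.178, 0.001], [0.001, 0.001, -1.0]]
wrist_force: [1.3, 0.8, 3.8]
opening: 0.716
pos [0.4945 0.438  0.1729] psi 100.23 units [-0.022  0.006 -0.022] turn 0.038 t 9.1 open 0.716 F [1.3 0.8 3.8] j6 115.5
```

```bash
python3 -m handwheel '[[0,[0,0,-0.3],0],[0,[0,0,-0.4],0],[0,[0,0,-0.5],0],[0,[0,0,0],0],[0,[0,0,0],0],[0,[0,0,0],0],[0,[0,0,0],0]]' 60; python3 tgt.py .4989 .1553 .235 85.8
python3 - <<'E'
from h import *
cv2.imwrite("pics/w5.png",optics.grab_frame("wrist"))
E
```

```text
t: 9.68
position: [0.4935, 0.4373, 0.2298]
tool_rot: [[-0.178, 0.984, -0.003], [0.984, 0.178, -0.002], [-0.002, -0.004, -1.0]]
wrist_force: [-0.4, -1.0, -2.1]
opening: 0.715
pos [0.4935 0.4373 0.2298] psi 100.23 units [-5.569 -0.895 -0.091] turn 2.405 t 9.68 open 0.715 F [-0.4 -1.  -2.1] j6 115.5
```

View pics/w5.png

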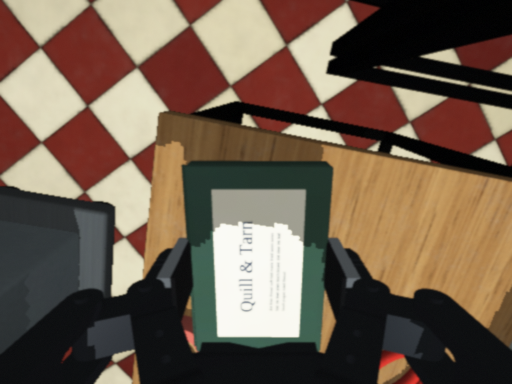

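```bash
python3 -m handwheel '[[0,[-0.62,-0.1,0],0],[0,[-0.62,-0.1,0],0],[0,[-0.62,-0.1,0],0],[0,[-0.62,-0.1,0],0],[0,[-0.62,-0.1,0],0],[0,[-0.62,-0.1,0],0],[0,[-0.62,-0.1,0],0],[0,[-0.62,-0.1,0],0],[0,[-0.62,-0.1,0],0],[0,[0,0,0],1],[0,[0,0,0],1],[0,[0,0,0],0.4],[0,[0,0,0],0],[0,[0,0,0],0],[0,[0,0,0],0],[0,[0,0,0],0]]'; python3 tgt.py .4989 .1553 .190 85.8
python3 - <<'E'
from h import *
m=optics.camera_model("wrist");np.save("w6.npy",m["pose"]);cv2.imwrite("pics/w6.png",optics.grab_frame("wrist"))
E
```

```text
t: 11.07
position: [0.4992, 0.1554, 0.2317]
tool_rot: [[0.072, 0.997, -0.001], [0.997, -0.072, -0.0], [-0.0, -0.001, -1.0]]
wrist_force: [-0.6, -0.7, -1.1]
opening: 0.716
pos [0.4992 0.1554 0.2317] psi 85.89 units [-0.002 -0.006  0.835] turn 0.015 t 11.07 open 0.716 F [-0.6 -0.7 -1.1] j6 104.0
```

View pics/w6.png

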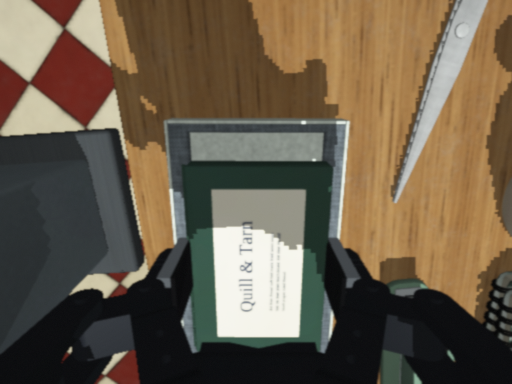

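```bash
python3 -m handwheel '[[0,[0,0,0.3],0],[0,[0,0,0.3],0],[0,[0,0,0.2],0],[0,[0,0,0.06],0],[0,[0,0,0],0],[0,[0,0,0],0],[0,[0,0,0],0],[0,[0,0,0],0]]'; python3 tgt.py .4989 .1553 .187 85.8
```

```text
t: 11.78
position: [0.5, 0.1553, 0.1903]
tool_rot: [[0.073, 0.997, 0.002], [0.997, -0.073, 0.0], [0.0, 0.002, -1.0]]
wrist_force: [-0.7, -0.5, -0.0]
opening: 0.709
pos [0.5    0.1553 0.1903] psi 85.83 units [-0.003 -0.023  0.065] turn 0.005 t 11.78 open 0.709 F [-0.7 -0.5 -0. ] j6 104.1
```

```bash
python3 -m handwheel '[[0,[0,-0.02,0.05],0],[0,[0,0,0],0],[0,[0,0,0],0],[0,[0,0,0],0]]'; python3 tgt.py .4989 .1553 .187 85.8;python3 -m handwheel '[[0.9,[0,0,0],0],[0.9,[0,0,0],0],[0.9,[0,0,0],0],[0.9,[0,0,0],0],[0.9,[0,0,-0.3],0],[0.9,[0,0,-0.5],0],[0.9,[0,0,-0.5],0],[0.9,[0,0,0],0],[0.9,[0,0,0],0],[0.9,[0,0,0],0]]'; python3 - <<'E'
from h import *
m=optics.camera_model("wrist");np.save("w7.npy",m["pose"]);cv2.imwrite("pics/w7.png",optics.grab_frame("wrist"))
E
```

```text
t: 12.12
position: [0.4984, 0.1553, 0.1868]
tool_rot: [[0.073, 0.997, 0.0], [0.997, -0.073, 0.0], [0.0, 0.0, -1.0]]
wrist_force: [-0.5, 0.9, -0.8]
opening: 0.711
pos [0.4984 0.1553 0.1868] psi 85.83 units [ 0.     0.009 -0.005] turn 0.005 t 12.12 open 0.711 F [-0.5  0.9 -0.8] j6 104.1
t: 12.95
position: [0.4984, 0.1553, 0.2515]
tool_rot: [[0.073, 0.997, -0.0], [0.997, -0.073, 0.0], [-0.0, -0.0, -1.0]]
wrist_force: [0.7, -0.2, -1.0]
opening: 0.899
```

View pics/w7.png

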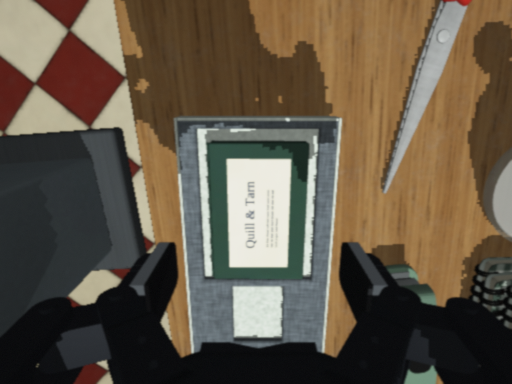

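```bash
python3 - <<'E'
from meas import *
m=dict(optics.camera_model("wrist")); m["pose"]=np.load("w7.npy")
def Q(p,z):
  q=np.array([pix2w("wrist",u,v,z,m)[:2] for u,v in p]);print(q.mean(0).round(4),[round(np.linalg.norm(q[i]-q[i-1]),4) for i in range(4)]);return q
Q([(208,141),(309,142),(306,280),(213,279)],.027)
Q([(197,128),(317,129),(311,278),(205,277)],.013)
E
python3 tgt.py .4515 .3229 .26 90
```

```text
[0.4995 0.1547] [np.float64(0.0969), np.float64(0.0621), np.float64(0.0971), np.float64(0.0655)]
[0.4985 0.1544] [np.float64(0.1106), np.float64(0.0781), np.float64(0.1109), np.float64(0.0799)]
pos [0.498  0.1552 0.2506] psi 85.82 units [ 3.277 -1.172 -0.187] turn -0.696 t 13.0 open 0.897 F [-0.2 -0.3  0.6] j6 104.1
```

```bash
python3 -m handwheel '[[0.75,[0.55,-0.195,0],0],[0.75,[0.55,-0.195,0],0],[0.75,[0.55,-0.195,0],0],[0.75,[0.55,-0.195,0],0],[0.75,[0.55,-0.195,0],0],[0.75,[0.53,-0.195,0],0],[0.75,[0,0,0],-1],[0.75,[0,0,0],-1],[0.75,[0,0,0],-1],[0.75,[0,0,0],-1],[0.75,[0,0,0],-1],[0.75,[0,0,0],-1],[0.75,[0,0,0],-1],[0.75,[0,0,0],-1],[0.75,[0,0,0],-1],[0.75,[0,0,0],-1],[0.75,[0,0,0],-0.7],[0.75,[0,0,0],0],[0.75,[0,0,0],0],[0.75,[0,0,0],0]]'; python3 tgt.py .4515 .3229 .175 150
python3 - <<'E'
from h import *
m=optics.camera_model("wrist");np.save("w8.npy",m["pose"]);cv2.imwrite("pics/w8.png",optics.grab_frame("wrist"))
E
```

```text
t: 14.67
position: [0.4517, 0.3229, 0.2507]
tool_rot: [[-0.865, 0.501, -0.002], [0.501, 0.865, -0.001], [0.001, -0.002, -1.0]]
wrist_force: [-0.2, 0.0, 0.6]
opening: 0.751
pos [0.4517 0.3229 0.2507] psi 149.93 units [ 0.002 -0.     1.513] turn -0.011 t 14.67 open 0.751 F [-0.2  0.   0.6] j6 58.7
```

View pics/w8.png

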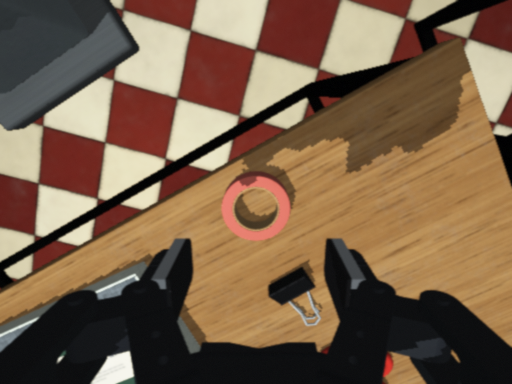

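```bash
python3 - <<'E'
from meas import *
m=dict(optics.camera_model("wrist")); m["pose"]=np.load("w8.npy")
a=cv2.imread("pics/w8.png"); h=cv2.cvtColor(a,cv2.COLOR_BGR2HSV)
k=((h[...,0]<8)|(h[...,0]>172))&(h[...,1]>100)&(h[...,2]>180); k[:150]=0;k[250:]=0;k[:,:200]=0;k[:,310:]=0
p=np.argwhere(k)[:,::-1].astype(np.int32); (c,r)=cv2.minEnclosingCircle(p);print(c,r,len(p)); print(pix2w("wrist",*c,.015,m))
e=cv2.fitEllipse(cv2.convexHull(p));print(e,pix2w("wrist",*e[0],.015,m))
E
python3 tgt.py .4515 .3229 .176 150
```

```text
(255.5, 208.0) 34.033172607421875 1630
[0.45175944 0.32195456 0.015     ]
((255.39547729492188, 208.00025939941406), (63.65465545654297, 68.18460845947266), 92.39456176757812) [0.45172335 0.32189179 0.015     ]
pos [0.4518 0.323  0.2509] psi 149.95 units [ 0.003 -0.003  1.499] turn -0.008 t 14.72 open 0.749 F [ 0.9  0.7 -0.1] j6 58.7
```

```bash
python3 -m handwheel '[[0.75,[0,-0.02,0.35],0],[0.75,[0,0,0.35],0],[0.75,[0,0,0.35],0],[0.75,[0,0,0.3],0],[0.75,[0,0,0.15],0],[0.75,[0,0,0],0],[0.75,[0,0,0],0],[0.75,[0,0,0],0],[0.75,[0,0,0],0]]' 40;  python3 tgt.py .4518 .322 .176 150
```

```text
t: 15.47
position: [0.4523, 0.3227, 0.1782]
tool_rot: [[-0.866, 0.5, 0.002], [0.5, 0.866, 0.001], [-0.001, 0.002, -1.0]]
wrist_force: [-0.8, -0.3, 0.5]
opening: 0.751
pos [0.4523 0.3227 0.1782] psi 150.02 units [ 0.002 -0.016  0.045] turn 0.003 t 15.47 open 0.751 F [-0.8 -0.3  0.5] j6 58.6
```

```bash
python3 -m handwheel '[[0.75,[0,0,0.02],0],[0,[0,0,0],0],[0,[0,0,0],0],[0,[0,0,0],0],[0,[0,0,0],0],[0,[0,0,0],0],[0,[0,0,0],0],[0,[0,0,0],0],[0,[0,0,0],0]]' 40;  python3 tgt.py .4518 .322 .176 150; python3 -m handwheel '[[0,[0,0,-0.3],0],[0,[0,0,-0.4],0],[0,[0,0,-0.5],0],[0,[0,0,0],0],[0,[0,0,0],0],[0,[0,0,0],0]]';  python3 tgt.py .5034 -.0718 .24 150
python3 - <<'E'
from h import *
cv2.imwrite("pics/w9.png",optics.grab_frame("wrist"))
E
```

```text
t: 16.22
position: [0.4521, 0.3226, 0.1768]
tool_rot: [[-0.866, 0.5, 0.002], [0.5, 0.866, 0.001], [-0.001, 0.002, -1.0]]
wrist_force: [1.4, -0.2, 5.5]
opening: 0.54
pos [0.4521 0.3226 0.1768] psi 150.02 units [-0.    -0.013  0.016] turn 0.004 t 16.22 open 0.54 F [ 1.4 -0.2  5.5] j6 58.6
t: 16.72
position: [0.4512, 0.3221, 0.2347]
tool_rot: [[-0.866, 0.5, -0.001], [0.5, 0.866, -0.001], [0.001, -0.001, -1.0]]
wrist_force: [0.0, -0.1, -0.3]
opening: 0.538
pos [0.4512 0.3221 0.2347] psi 150.03 units [-4.84  -6.303 -0.102] turn 0.005 t 16.72 open 0.538 F [ 0.  -0.1 -0.3] j6 58.6
```

View pics/w9.png

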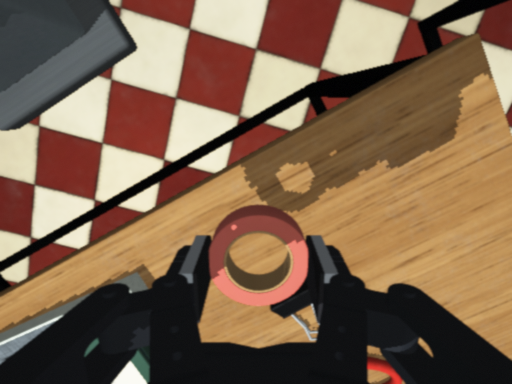

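```bash
python3 -m handwheel '[[0,[-0.44,-0.573,0],0],[0,[-0.44,-0.573,0],0],[0,[-0.44,-0.573,0],0],[0,[-0.44,-0.573,0],0],[0,[-0.44,-0.573,0],0],[0,[-0.44,-0.573,0],0],[0,[-0.44,-0.573,0],0],[0,[-0.44,-0.573,0],0],[0,[-0.44,-0.573,0],0],[0,[-0.44,-0.573,0],0],[0,[-0.44,-0.573,0],0],[0,[0,0,0],0],[0,[0,0,0],0],[0,[0,0,0],0],[0,[0,0,0],0]]';  python3 tgt.py .5034 -.0718 .191 150
python3 - <<'E'
from h import *
cv2.imwrite("pics/w10.png",optics.grab_frame("wrist"))
E
```

```text
t: 18.02
position: [0.5032, -0.0705, 0.2346]
tool_rot: [[-0.867, 0.498, -0.002], [0.498, 0.867, 0.001], [0.002, -0.0, -1.0]]
wrist_force: [0.5, 0.2, 0.7]
opening: 0.542
pos [ 0.5032 -0.0705  0.2346] psi 150.1 units [-0.019 -0.019  0.872] turn 0.017 t 18.02 open 0.542 F [0.5 0.2 0.7] j6 14.3
```

View pics/w10.png

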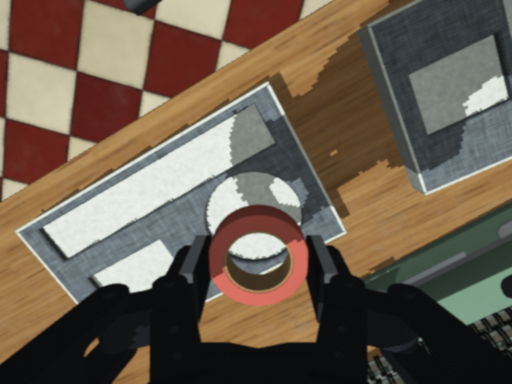

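```bash
python3 -m handwheel '[[0,[-0.02,-0.02,0.35],0],[0,[0,0,0.3],0],[0,[0,0,0.2],0],[0,[0,0,0.02],0],[0,[0,0,0],0],[0,[0,0,0],0],[0,[0,0,0],0],[0,[0,0,0],0],[0,[0,0,0],0],[0,[0,0,0],0]]';  python3 tgt.py .5034 -.0718 .191 150
```

```text
t: 18.9
position: [0.5043, -0.0731, 0.1927]
tool_rot: [[-0.866, 0.5, 0.001], [0.5, 0.866, -0.0], [-0.001, 0.0, -1.0]]
wrist_force: [0.1, 0.0, -0.6]
opening: 0.54
pos [ 0.5043 -0.0731  0.1927] psi 150.02 units [0.029 0.014 0.033] turn 0.003 t 18.9 open 0.54 F [ 0.1  0.  -0.6] j6 14.2
```

```bash
python3 -m handwheel '[[0,[0.02,0.01,0.03],0],[0,[0,0,0],0],[0,[0,0,0],0],[0,[0,0,0],0],[0.72,[0,0,0],0],[0.72,[0,0,0],0],[0.72,[0,0,0],0],[0.72,[0,0,0],0],[0.72,[0,0,-0.3],0],[0.72,[0,0,-0.5],0],[0.72,[0,0,-0.5],0],[0.72,[0,0,0],0],[0.72,[0,0,0],0],[0.72,[0,0,0],0]]';  python3 tgt.py .53 -.328 .25 96
python3 - <<'E'
from h import *
m=optics.camera_model("wrist");np.save("w11.npy",m["pose"]);cv2.imwrite("pics/w11.png",optics.grab_frame("wrist"))
E
```

```text
t: 20.07
position: [0.5034, -0.072, 0.2554]
tool_rot: [[-0.866, 0.5, -0.0], [0.5, 0.866, 0.0], [0.0, -0.0, -1.0]]
wrist_force: [-0.5, -0.4, -1.2]
opening: 0.719
pos [ 0.5034 -0.072   0.2554] psi 150.03 units [-3.019 -4.169  0.108] turn 9.005 t 20.07 open 0.719 F [-0.5 -0.4 -1.2] j6 14.3
```

View pics/w11.png

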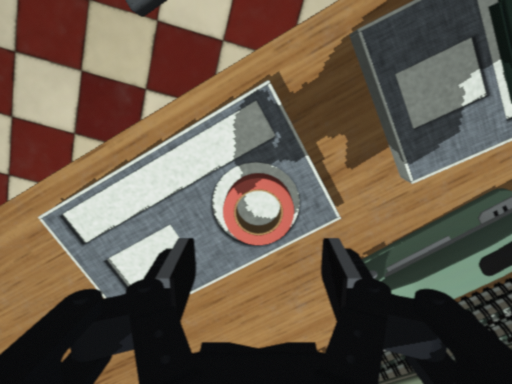

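```bash
python3 - <<'E'
from meas import *
m=dict(optics.camera_model("wrist")); m["pose"]=np.load("w11.npy")
a=cv2.imread("pics/w11.png"); h=cv2.cvtColor(a,cv2.COLOR_BGR2HSV)
k=((h[...,0]<10)|(h[...,0]>172))&(h[...,1]>90)&(h[...,2]>90); k[:155]=0;k[260:]=0;k[:,:200]=0;k[:,310:]=0
p=np.argwhere(k)[:,::-1].astype(np.int32); (c,r)=cv2.minEnclosingCircle(p);print(c,r,len(p)); print(pix2w("wrist",*c,.028,m), r/314.6*(.2554-.03-.028+0.03))
c0=np.array([.4874,-.1166]);t=np.radians(-.7);R=np.array([[np.cos(t),-np.sin(t)],[np.sin(t),np.cos(t)]])
print(R.T@(pix2w("wrist",*c,.028,m)[:2]-c0))
cv2.imwrite("pics/w11c.png",cv2.resize(a[140:270,180:340],None,fx=4.5,fy=4.5,interpolation=cv2.INTER_CUBIC))
E
```

```text
(258.40924072265625, 210.05535888671875) 35.68483352661133 2011
[ 0.5034429  -0.07028905  0.028     ] 0.025793805289101766
[0.01547593 0.04650349]
```

View pics/w11c.png

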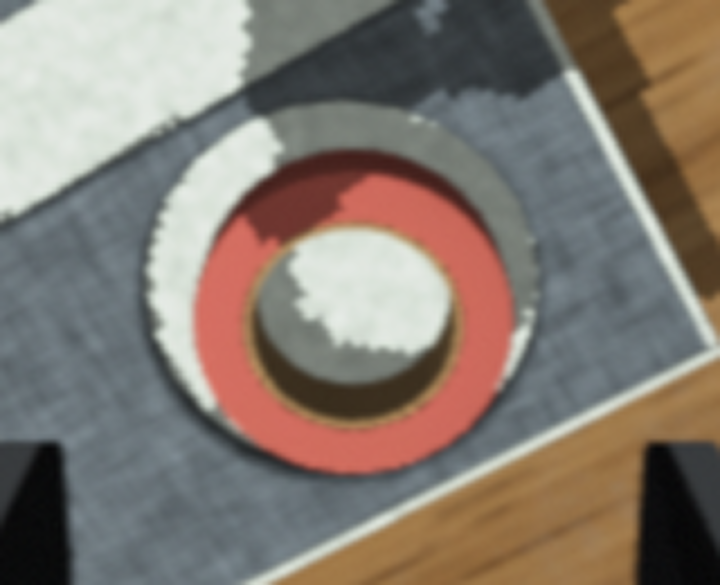

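```bash
python3 -m handwheel '[[0.6,[-0.43,-0.596,0],0],[0.6,[-0.43,-0.596,0],0],[0.6,[-0.43,-0.596,0],0],[0.6,[-0.43,-0.596,0],0],[0.6,[-0.43,-0.596,0],0],[0.6,[-0.43,-0.596,0],0],[0.6,[-0.43,-0.596,0],0],[0.6,[0,0,0],1],[0.6,[0,0,0],1],[0.6,[0,0,0],1],[0.6,[0,0,0],1],[0.6,[0,0,0],1],[0.6,[0,0,0],1],[0.6,[0,0,0],1],[0.6,[0,0,0],1],[0.6,[0,0,0],1],[0.6,[0,0,0],0],[0.6,[0,0,0],0],[0.6,[0,0,0],0]]';  python3 tgt.py .53 -.328 .178 96
python3 - <<'E'
from h import *
m=optics.camera_model("wrist");np.save("w12.npy",m["pose"]);cv2.imwrite("pics/w12.png",optics.grab_frame("wrist"))
E
```

```text
t: 21.7
position: [0.5294, -0.3277, 0.2545]
tool_rot: [[-0.107, 0.994, -0.002], [0.994, 0.107, 0.001], [0.001, -0.001, -1.0]]
wrist_force: [-0.9, -1.4, 0.3]
opening: 0.599
pos [ 0.5294 -0.3277  0.2545] psi 96.15 units [-0.009  0.014  1.53 ] turn 0.026 t 21.7 open 0.599 F [-0.9 -1.4  0.3] j6 45.9
```

View pics/w12.png

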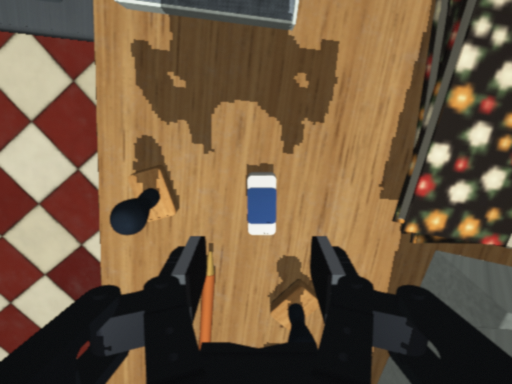

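```bash
python3 - <<'E'
from meas import *
m=dict(optics.camera_model("wrist")); m["pose"]=np.load("w12.npy")
q=np.array([pix2w("wrist",u,v,.012,m)[:2] for u,v in [(248.5,175),(276,175),(275,235),(249,235)]]);print(q.mean(0),[np.linalg.norm(q[i]-q[i-1]) for i in range(4)])
E
python3 -m handwheel '[[0.6,[-0.01,0.015,0.35],0],[0.6,[0,0,0.35],0],[0.6,[0,0,0.35],0],[0.6,[0,0,0.3],0],[0.6,[0,0,0.15],0],[0.6,[0,0,0],0],[0.6,[0,0,0],0],[0.6,[0,0,0],0],[0.6,[0,0,0],0],[0.6,[0,0,0],0]]' 30;  python3 tgt.py .53 -.328 .178 96
```

```text
[ 0.53268948 -0.32761675] [np.float64(0.04541865047314297), np.float64(0.019065577487377895), np.float64(0.04541489221362983), np.float64(0.019114469333348313)]
t: 22.58
position: [0.531, -0.3288, 0.1823]
tool_rot: [[-0.105, 0.994, 0.002], [0.994, 0.105, -0.002], [-0.002, 0.002, -1.0]]
wrist_force: [0.4, -0.2, 0.1]
opening: 0.6
pos [ 0.531  -0.3288  0.1823] psi 96.04 units [ 0.018 -0.018  0.085] turn 0.006 t 22.58 open 0.6 F [ 0.4 -0.2  0.1] j6 46.0
```

```bash
python3 -m handwheel '[[0.6,[0,0,0.05],0],[0.6,[0,0,0],0],[0.6,[0,0,0],0],[0.6,[0,0,0],0]]' 30;  python3 tgt.py .5315 -.328 .178 96; python3 -m handwheel '[[0,[0,0,0],0],[0,[0,0,0],0],[0,[0,0,0],0],[0,[0,0,0],0],[0,[0,0,0],0],[0,[0,0,0],0],[0,[0,0,0],0],[0,[0,0,0],0],[0,[0,0,0],0],[0,[0,0,0],0]]'; python3 tgt.py .5315 -.328 .178 96
```

```text
t: 22.92
position: [0.5304, -0.3284, 0.1782]
tool_rot: [[-0.105, 0.994, -0.0], [0.994, 0.105, 0.0], [0.0, -0.0, -1.0]]
wrist_force: [-0.1, -0.7, -0.7]
opening: 0.601
pos [ 0.5304 -0.3284  0.1782] psi 96.03 units [0.005 0.022 0.004] turn 0.004 t 22.92 open 0.601 F [-0.1 -0.7 -0.7] j6 46.1
t: 23.75
position: [0.5305, -0.3284, 0.1784]
tool_rot: [[-0.105, 0.994, 0.0], [0.994, 0.105, -0.0], [-0.0, 0.0, -1.0]]
wrist_force: [-0.7, -0.3, 1.2]
opening: 0.213
pos [ 0.5305 -0.3284  0.1784] psi 96.03 units [0.007 0.02  0.008] turn 0.004 t 23.75 open 0.213 F [-0.7 -0.3  1.2] j6 46.1
```

```bash
python3 -m handwheel '[[0,[0,0,-0.3],0],[0,[0,0,-0.4],0],[0,[0,0,-0.5],0],[0,[0,0,0],0],[0,[0,0,0],0],[0,[0,0,0],0]]'; python3 tgt.py .5024 -.1618 .24 89.3
python3 - <<'E'
from h import *
cv2.imwrite("pics/w13.png",optics.grab_frame("wrist"))
E
```

```text
t: 24.25
position: [0.5303, -0.3282, 0.2376]
tool_rot: [[-0.105, 0.994, -0.001], [0.994, 0.105, 0.0], [0.001, -0.001, -1.0]]
wrist_force: [-0.0, 1.0, -1.0]
opening: 0.223
pos [ 0.5303 -0.3282  0.2376] psi 96.03 units [ 3.369 -0.205 -0.046] turn 1.121 t 24.25 open 0.223 F [-0.  1. -1.] j6 46.1
```

View pics/w13.png

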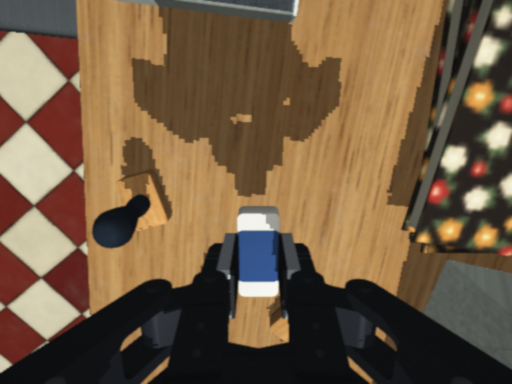

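```bash
python3 -m handwheel '[[0,[0.56,-0.034,0],0],[0,[0.56,-0.034,0],0],[0,[0.56,-0.034,0],0],[0,[0.56,-0.034,0],0],[0,[0.56,-0.034,0],0],[0,[0.56,-0.034,0],0],[0,[0,0,0],1],[0,[0,0,0],0.12],[0,[0,0,0],0],[0,[0,0,0],0],[0,[0,0,0],0],[0,[0,0,0],0]]'; python3 tgt.py .5024 -.1618 .1925 89.3
python3 - <<'E'
from h import *
cv2.imwrite("pics/w14.png",optics.grab_frame("wrist"))
E
```

```text
t: 25.3
position: [0.5027, -0.1632, 0.238]
tool_rot: [[0.012, 1.0, -0.0], [1.0, -0.012, 0.0], [0.0, -0.0, -1.0]]
wrist_force: [0.3, 0.4, -0.0]
opening: 0.218
pos [ 0.5027 -0.1632  0.238 ] psi 89.28 units [ 0.027 -0.006  0.909] turn -0.003 t 25.3 open 0.218 F [ 0.3  0.4 -0. ] j6 65.5
```

View pics/w14.png

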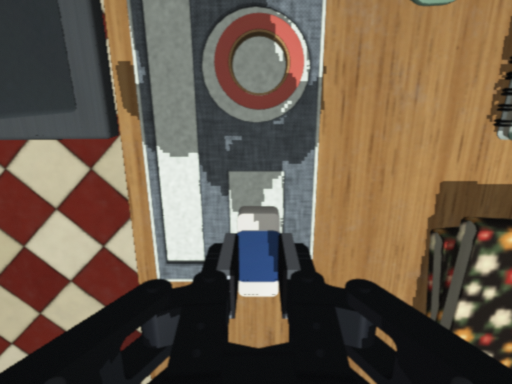

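```bash
python3 -m handwheel '[[0,[0.027,0,0.35],0],[0,[0,0,0.3],0],[0,[0,0,0.2],0],[0,[0,0,0.06],0],[0,[0,0,0],0],[0,[0,0,0],0],[0,[0,0,0],0],[0,[0,0,0],0],[0,[0,0,0],0]]'; python3 tgt.py .5024 -.1618 .192 89.3
```

```text
t: 26.1
position: [0.5029, -0.1612, 0.1932]
tool_rot: [[0.012, 1.0, 0.001], [1.0, -0.012, -0.0], [-0.0, 0.001, -1.0]]
wrist_force: [-0.4, 0.0, -0.0]
opening: 0.217
pos [ 0.5029 -0.1612  0.1932] psi 89.31 units [-0.013 -0.011  0.024] turn 0.001 t 26.1 open 0.217 F [-0.4  0.  -0. ] j6 65.6
```

```bash
python3 -m handwheel '[[0,[0,0,0.015],0],[0,[0,0,0],0],[0,[0,0,0],0],[0.5,[0,0,0],0],[0.5,[0,0,0],0],[0.5,[0,0,0],0],[0.5,[0,0,0],0],[0.5,[0,0,-0.3],0],[0.5,[0,0,-0.5],0],[0.5,[0,0,-0.4],0],[0.5,[0,0,0],0],[0.5,[0,0,0],0],[0.5,[0,0,0],0],[0.5,[0,0,0],0]]'; python3 tgt.py .4969 -.4408 .25 91.2
python3 - <<'E'
from h import *
m=optics.camera_model("wrist");np.save("w15.npy",m["pose"]);cv2.imwrite("pics/w15.png",optics.grab_frame("wrist"))
E
```

```text
t: 27.27
position: [0.5021, -0.1608, 0.2505]
tool_rot: [[0.012, 1.0, -0.002], [1.0, -0.012, 0.001], [0.001, -0.002, -1.0]]
wrist_force: [-0.1, -0.6, -0.3]
opening: 0.497
pos [ 0.5021 -0.1608  0.2505] psi 89.31 units [-5.602e+00 -3.600e-02  3.000e-03] turn -0.316 t 27.27 open 0.497 F [-0.1 -0.6 -0.3] j6 65.7
```

View pics/w15.png

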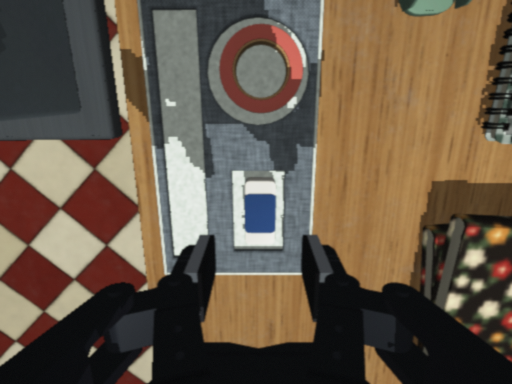

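```bash
python3 -m handwheel '[[0.5,[-0.7,0,0],0],[0.5,[-0.7,0,0],0],[0.5,[-0.7,0,0],0],[0.5,[-0.7,0,0],0],[0.5,[-0.7,0,0],0],[0.5,[-0.7,0,0],0],[0.5,[-0.7,0,0],0],[0.5,[-0.7,-0.03,0],0],[0.5,[0,0,0],-0.31],[0.5,[0,0,0],0],[0.5,[0,0,0],0],[0.5,[0,0,0],0]]'; python3 tgt.py .4969 -.4408 .177 91.2
python3 - <<'E'
from h import *
m=optics.camera_model("wrist");np.save("w16.npy",m["pose"]);a=optics.grab_frame("wrist");cv2.imwrite("pics/w16.png",a)
E
```

```text
t: 28.32
position: [0.4978, -0.4399, 0.2511]
tool_rot: [[-0.021, 1.0, -0.001], [1.0, 0.021, 0.002], [0.002, -0.001, -1.0]]
wrist_force: [-0.1, 0.3, -0.3]
opening: 0.496
pos [ 0.4978 -0.4399  0.2511] psi 91.19 units [-0.02  -0.017  1.482] turn -0.002 t 28.32 open 0.496 F [-0.1  0.3 -0.3] j6 41.6
```

View pics/w16.png

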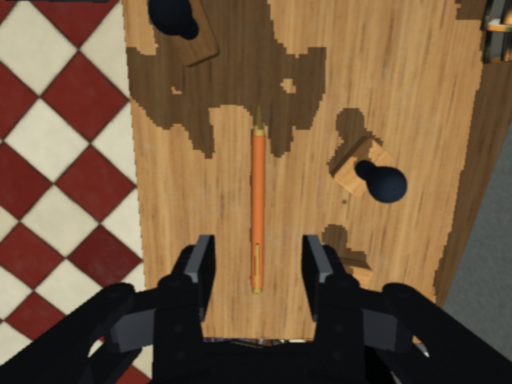

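```bash
python3 - <<'E'
from meas import *
m=dict(optics.camera_model("wrist")); m["pose"]=np.load("w16.npy")
a,b=[pix2w("wrist",u,v,.006,m)[:2] for u,v in [(260.3,108),(257,293)]];print(a,b,(a+b)/2,np.linalg.norm(a-b),np.degrees(np.arctan2(-(a-b)[0],(a-b)[1])))
E
python3 -m handwheel '[[0.5,[-0.02,-0.017,0.35],0],[0.5,[0,0,0.35],0],[0.5,[0,0,0.3],0],[0.5,[0,0,0.3],0],[0.5,[0,0,0.15],0],[0.5,[0,0,0],0],[0.5,[0,0,0],0],[0.5,[0,0,0],0],[0.5,[0,0,0],0],[0.5,[0,0,0],0],[0.5,[0,0,0],0]]' 30; python3 tgt.py .4969 -.4408 .177 91.2
```

```text
[ 0.49829548 -0.37241627] [ 0.49890145 -0.51391933] [ 0.49859846 -0.4431678 ] 0.14150435622438928 0.2453607996664829
t: 29.28
position: [0.4973, -0.4424, 0.1806]
tool_rot: [[-0.02, 1.0, 0.001], [1.0, 0.02, -0.001], [-0.001, 0.001, -1.0]]
wrist_force: [-0.5, -0.5, 0.7]
opening: 0.503
pos [ 0.4973 -0.4424  0.1806] psi 91.16 units [ 0.031 -0.007  0.072] turn -0.006 t 29.28 open 0.503 F [-0.5 -0.5  0.7] j6 41.4
```

```bash
python3 -m handwheel '[[0.5,[0,0,0.07],0],[0.5,[0,0,0],0],[0.5,[0,0,0],0],[0.5,[0,0,0],0]]' 30;  python3 tgt.py .498 -.442 .176 91.2
```

```text
t: 29.62
position: [0.4969, -0.442, 0.1757]
tool_rot: [[-0.02, 1.0, -0.0], [1.0, 0.02, 0.0], [0.0, -0.0, -1.0]]
wrist_force: [0.0, 0.2, 0.4]
opening: 0.498
pos [ 0.4969 -0.442   0.1757] psi 91.16 units [-0.001  0.023 -0.007] turn -0.006 t 29.62 open 0.498 F [0.  0.2 0.4] j6 41.4
```

```bash
python3 -m handwheel '[[0,[0,0,-0.01],0],[0,[0,0,0],0],[0,[0,0,0],0],[0,[0,0,0],0],[0,[0,0,0],0],[0,[0,0,0],0],[0,[0,0,0],0],[0,[0,0,0],0],[0,[0,0,0],0]]'; python3 tgt.py .498 -.442 .176 91.2; python3 -m handwheel '[[0,[0,0,-0.3],0],[0,[0,0,-0.5],0],[0,[0,0,-0.6],0],[0,[0,0,-0.2],0],[0,[0,0,0],0],[0,[0,0,0],0],[0,[0,0,0],0]]'; python3 tgt.py .4544 -.1162 .24 89.3
python3 - <<'E'
from h import *
m=optics.camera_model("wrist");np.save("w17.npy",m["pose"]);a=optics.grab_frame("wrist");cv2.imwrite("pics/w17.png",a)
E
```

```text
t: 30.37
position: [0.497, -0.4421, 0.1767]
tool_rot: [[-0.02, 1.0, 0.0], [1.0, 0.02, -0.0], [-0.0, 0.0, -1.0]]
wrist_force: [0.6, -0.5, 1.8]
opening: 0.1
pos [ 0.497  -0.4421  0.1767] psi 91.17 units [0.001 0.019 0.013] turn -0.006 t 30.37 open 0.1 F [ 0.6 -0.5  1.8] j6 41.4
t: 30.95
position: [0.4965, -0.4415, 0.2542]
tool_rot: [[-0.02, 1.0, -0.002], [1.0, 0.02, 0.002], [0.002, -0.002, -1.0]]
wrist_force: [-0.9, -0.0, 0.1]
opening: 0.101
pos [ 0.4965 -0.4415  0.2542] psi 91.17 units [ 6.522 -0.709  0.302] turn 0.311 t 30.95 open 0.101 F [-0.9 -0.   0.1] j6 41.4
```

View pics/w17.png

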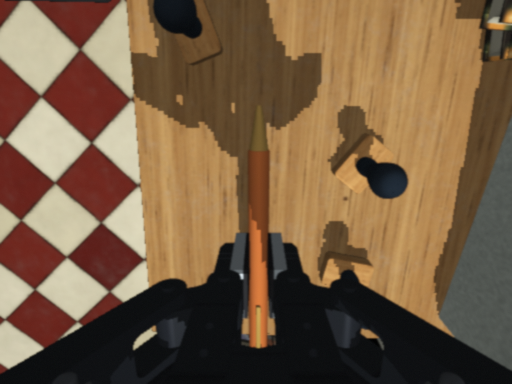

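```bash
python3 -m handwheel '[[0,[0.65,0,0],0],[0,[0.65,0,0],0],[0,[0.65,0,0],0],[0,[0.65,0,0],0],[0,[0.65,0,0],0],[0,[0.65,0,0],0],[0,[0.65,0,0],0],[0,[0.65,0,0],0],[0,[0.65,0,0],0],[0,[0.65,0,0],0],[0,[0.02,-0.35,0],0],[0,[0,-0.35,0],0],[0,[0,0,0],0.31],[0,[0,0,0.3],0],[0,[0,0,0],0],[0,[0,0,0],0],[0,[0,0,0],0],[0,[0,0,0],0]]'; python3 tgt.py .4544 -.1162 .193 89.3
python3 - <<'E'
from h import *
m=optics.camera_model("wrist");np.save("w18.npy",m["pose"]);a=optics.grab_frame("wrist");cv2.imwrite("pics/w18.png",a)
E
```

```text
t: 32.5
position: [0.4554, -0.1169, 0.2414]
tool_rot: [[0.012, 1.0, -0.0], [1.0, -0.012, 0.0], [0.0, -0.0, -1.0]]
wrist_force: [0.2, -1.0, -0.2]
opening: 0.097
pos [ 0.4554 -0.1169  0.2414] psi 89.3 units [ 0.013 -0.02   0.968] turn 0.001 t 32.5 open 0.097 F [ 0.2 -1.  -0.2] j6 68.1
```

View pics/w18.png

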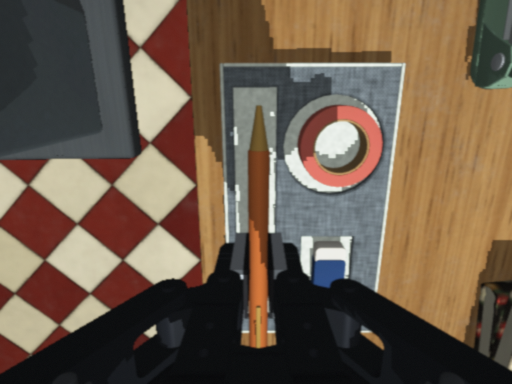

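```bash
python3 -m handwheel '[[0,[0.01,-0.02,0.35],0],[0,[0,0,0.3],0],[0,[0,0,0.2],0],[0,[0,0,0.06],0],[0,[0,0,0],0],[0,[0,0,0],0],[0,[0,0,0],0],[0,[0,0,0],0],[0,[0,0,0],0],[0,[0,0,0],0]]'; python3 tgt.py .4544 -.1162 .192 89.3
```

```text
t: 33.38
position: [0.4546, -0.1164, 0.1966]
tool_rot: [[0.012, 1.0, 0.001], [1.0, -0.012, -0.0], [-0.0, 0.001, -1.0]]
wrist_force: [-1.2, -1.0, -0.5]
opening: 0.1
pos [ 0.4546 -0.1164  0.1966] psi 89.31 units [ 0.003 -0.005  0.091] turn 0.002 t 33.38 open 0.1 F [-1.2 -1.  -0.5] j6 68.1
```

```bash
python3 -m handwheel '[[0,[0,0,0.07],0],[0,[0,0,0],0],[0,[0,0,0],0],[0,[0,0,0],0],[0,[0,0,0],0]]'; python3 tgt.py .4544 -.1162 .192 89.3
```

```text
t: 33.8
position: [0.4543, -0.1163, 0.1924]
tool_rot: [[0.012, 1.0, -0.0], [1.0, -0.012, 0.0], [0.0, -0.0, -1.0]]
wrist_force: [0.1, 0.1, 0.1]
opening: 0.099
pos [ 0.4543 -0.1163  0.1924] psi 89.31 units [0.001 0.001 0.008] turn 0.001 t 33.8 open 0.099 F [0.1 0.1 0.1] j6 68.1
```

```bash
python3 -m handwheel '[[0.15,[0,0,0],0],[0.2,[0,0,0],0],[0.25,[0,0,0],0],[0.3,[0,0,0],0],[0.3,[0,0,0],0],[0.3,[0,0,-0.2],0],[0.3,[0,0,-0.5],0],[0.3,[0,0,-0.5],0],[0.3,[0,0,-0.3],0],[0.3,[0,0,0],0],[0.3,[0,0,0],0],[0.3,[0,0,0],0],[0.3,[0,0,0],0]]'; python3 tgt.py .4538 -.327 .285 90
python3 - <<'E'
from h import *
m=optics.camera_model("wrist");np.save("w19.npy",m["pose"]);a=optics.grab_frame("wrist");cv2.imwrite("pics/w19.png",a)
E
```

```text
t: 34.88
position: [0.4538, -0.116, 0.2661]
tool_rot: [[0.012, 1.0, -0.002], [1.0, -0.012, 0.001], [0.001, -0.002, -1.0]]
wrist_force: [-0.3, -0.2, 0.3]
opening: 0.304
pos [ 0.4538 -0.116   0.2661] psi 89.31 units [-4.218  0.051 -0.382] turn -0.116 t 34.88 open 0.304 F [-0.3 -0.2  0.3] j6 68.1
```

View pics/w19.png

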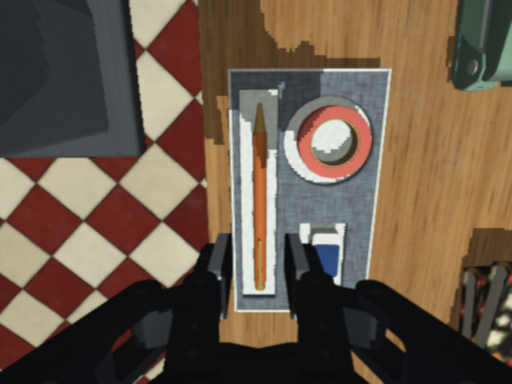

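```bash
python3 - <<'E'
from meas import *
m=dict(optics.camera_model("wrist")); m["pose"]=np.load("w19.npy")
c0=np.array([.4874,-.1166]);t=np.radians(-.7);R=np.array([[np.cos(t),-np.sin(t)],[np.sin(t),np.cos(t)]])
a,b=[pix2w("wrist",u,v,.018,m)[:2] for u,v in [(260,103),(260.5,291)]];print(np.linalg.norm(a-b),R.T@((a+b)/2-c0))
a,b=[pix2w("wrist",u,v,.013,m)[:2] for u,v in [(259,91),(259,293)]];print(np.linalg.norm(a-b),R.T@((a+b)/2-c0))
q=[pix2w("wrist",u,v,.018,m)[:2] for u,v in [(229,69),(391,69),(367,312),(236,311)]];print(np.mean(q,0))
im=cv2.imread("pics/w19.png");cv2.imwrite("pics/w19c.png",cv2.resize(im[60:320,220:400],None,fx=2.3,fy=2.3,interpolation=cv2.INTER_CUBIC))
E
```

```text
0.1449052163611838 [-0.03197736 -0.00187385]
0.15793189863571902 [-0.03290707 -0.00070982]
[ 0.48831563 -0.11756728]
```

View pics/w19c.png

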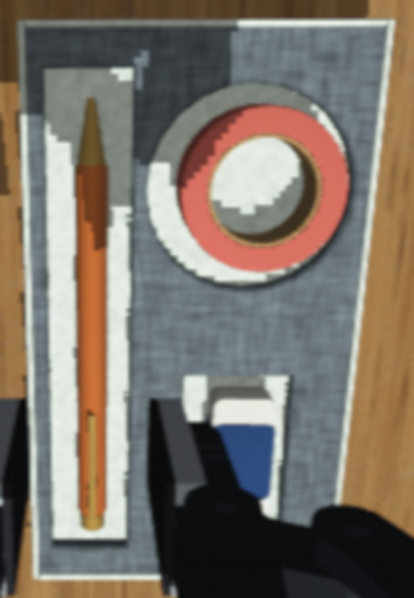

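```bash
python3 -m handwheel '[[0.6,[-0.6,0,-0.06],0],[0.6,[-0.6,0,-0.06],0],[0.6,[-0.6,0,-0.06],0],[0.6,[-0.6,0,-0.06],0],[0.6,[-0.6,0,-0.06],0],[0.6,[-0.6,0.02,-0.08],0],[0.6,[-0.6,0.02,0],0],[0.6,[0,0,0],-1],[0.6,[0,0,0],-1],[0.6,[0,0,0],-1],[0.6,[0,0,0],-0.37],[0.6,[0,0,0],0],[0.6,[0,0,0],0],[0.6,[0,0,0],0],[0.6,[0,0,0],0]]'; python3 tgt.py .4538 -.327 .208 109.5
python3 - <<'E'
from h import *
m=optics.camera_model("wrist");np.save("w20.npy",m["pose"]);a=optics.grab_frame("wrist");cv2.imwrite("pics/w20.png",a)
E
```

```text
t: 36.18
position: [0.4537, -0.3261, 0.286]
tool_rot: [[-0.334, 0.943, -0.001], [0.943, 0.334, 0.001], [0.001, -0.0, -1.0]]
wrist_force: [1.3, 1.1, -0.1]
opening: 0.601
pos [ 0.4537 -0.3261  0.286 ] psi 109.5 units [-0.018 -0.004  1.56 ] turn -0.0 t 36.18 open 0.601 F [ 1.3  1.1 -0.1] j6 27.9
```

View pics/w20.png

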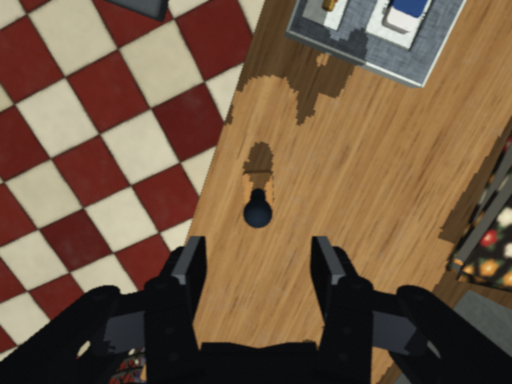

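```bash
python3 - <<'E'
from meas import *
m=dict(optics.camera_model("wrist")); m["pose"]=np.load("w20.npy")
print(pix2w("wrist",258,210,.056,m))
im=cv2.imread("pics/w20.png");cv2.imwrite("pics/w20c.png",cv2.resize(im[130:240,200:310],None,fx=5,fy=5,interpolation=cv2.INTER_CUBIC))
E
```

```text
[ 0.45425808 -0.32496985  0.056     ]
```

View pics/w20c.png

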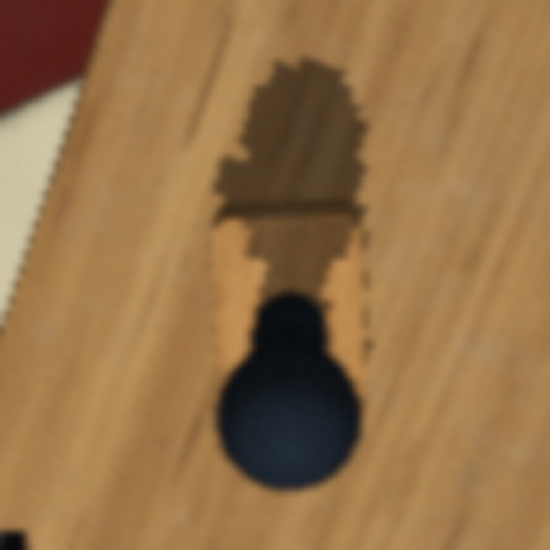

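```bash
python3 -m handwheel '[[0.6,[0,0,0.35],0],[0.6,[0,0,0.35],0],[0.6,[0,0,0.3],0],[0.6,[0,0,0.3],0],[0.6,[0,0,0.24],0],[0.6,[0,0,0],0],[0.6,[0,0,0],0],[0.6,[0,0,0],0],[0.6,[0,0,0],0],[0,[0,0,0],0],[0,[0,0,0],0],[0,[0,0,0],0],[0,[0,0,0],0],[0,[0,0,0],0],[0,[0,0,0],0],[0,[0,0,0],0],[0,[0,0,0],0],[0,[0,0,0],0]]' 40; python3 tgt.py .4538 -.327 .208 109.5;  python3 -m handwheel '[[0,[0,0,-0.3],0],[0,[0,0,-0.5],0],[0,[0,0,-0.5],0],[0,[0,0,0],0],[0,[0,0,0],0],[0,[0,0,0],0],[0,[0,0,0],0]]'; python3 tgt.py .4926 .0695 .27 85.8
python3 - <<'E'
from h import *
m=optics.camera_model("wrist");np.save("w21.npy",m["pose"]);a=optics.grab_frame("wrist");cv2.imwrite("pics/w21.png",a)
E
```

```text
t: 37.73
position: [0.454, -0.3266, 0.2104]
tool_rot: [[-0.334, 0.943, 0.001], [0.943, 0.334, -0.001], [-0.001, 0.0, -1.0]]
wrist_force: [-1.5, 0.8, 5.3]
opening: 0.21
pos [ 0.454  -0.3266  0.2104] psi 109.52 units [-0.006 -0.007  0.048] turn 0.004 t 37.73 open 0.21 F [-1.5  0.8  5.3] j6 27.9
t: 38.32
position: [0.4533, -0.3258, 0.2723]
tool_rot: [[-0.334, 0.942, -0.003], [0.942, 0.334, 0.003], [0.003, -0.002, -1.0]]
wrist_force: [0.0, 0.2, -0.3]
opening: 0.206
pos [ 0.4533 -0.3258  0.2723] psi 109.53 units [7.187 3.384 0.065] turn 3.955 t 38.32 open 0.206 F [ 0.   0.2 -0.3] j6 27.9
```

View pics/w21.png

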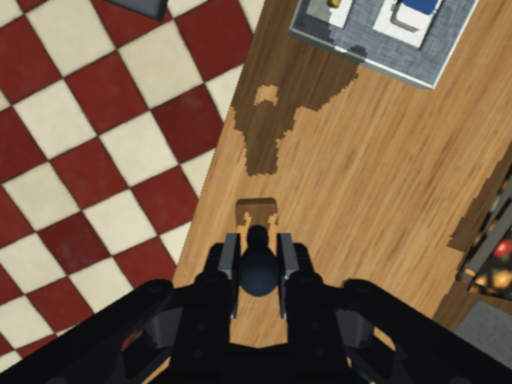

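```bash
python3 -m handwheel '[[0,[0.653,0.308,0],0],[0,[0.653,0.308,0],0],[0,[0.653,0.308,0],0],[0,[0.653,0.308,0],0],[0,[0.653,0.308,0],0],[0,[0.653,0.308,0],0],[0,[0.653,0.308,0],0],[0,[0.653,0.308,0],0],[0,[0.653,0.308,0],0],[0,[0.653,0.308,0],0],[0,[0.653,0.308,0],0],[0,[0,0,0],0.8],[0,[0,0,0],0.8],[0,[0,0,0],0.8],[0,[0,0,0],0.8],[0,[0,0,0],0.75],[0,[0,0,0],0],[0,[0,0,0],0],[0,[0,0,0],0],[0,[0,0,0],0]]'; python3 tgt.py .4926 .0695 .227 85.8
python3 - <<'E'
from h import *
m=optics.camera_model("wrist");np.save("w22.npy",m["pose"]);a=optics.grab_frame("wrist");cv2.imwrite("pics/w22.png",a)
E
```

```text
t: 40.03
position: [0.4933, 0.0688, 0.274]
tool_rot: [[0.072, 0.997, -0.001], [0.997, -0.072, 0.0], [-0.0, -0.001, -1.0]]
wrist_force: [0.4, 0.0, -1.2]
opening: 0.207
pos [0.4933 0.0688 0.274 ] psi 85.88 units [ 0.014 -0.014  0.94 ] turn 0.014 t 40.03 open 0.207 F [ 0.4  0.  -1.2] j6 94.3
```

View pics/w22.png

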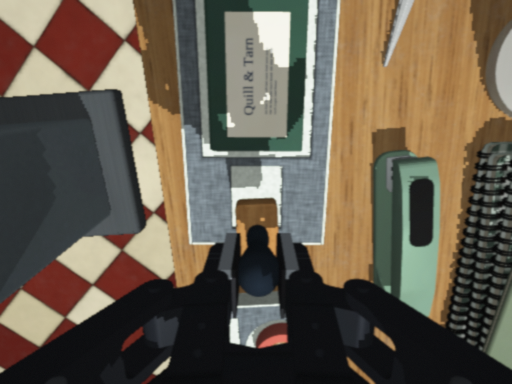

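```bash
python3 -m handwheel '[[0,[0.014,-0.014,0.35],0],[0,[0,0,0.3],0],[0,[0,0,0.2],0],[0,[0,0,0.09],0],[0,[0,0,0],0],[0,[0,0,0],0],[0,[0,0,0],0],[0,[0,0,0],0],[0,[0,0,0],0],[0,[0,0,0],0]]'; python3 tgt.py .4926 .0695 .2240 85.8
```

```text
t: 40.92
position: [0.4931, 0.0696, 0.2281]
tool_rot: [[0.073, 0.997, 0.001], [0.997, -0.073, 0.0], [0.0, 0.001, -1.0]]
wrist_force: [0.3, -0.1, -0.3]
opening: 0.206
pos [0.4931 0.0696 0.2281] psi 85.83 units [-0.002 -0.01   0.083] turn 0.004 t 40.92 open 0.206 F [ 0.3 -0.1 -0.3] j6 94.5
```

```bash
python3 -m handwheel '[[0,[0,0,0.06],0],[0,[0,0,0],0],[0,[0,0,0],0],[0,[0,0,0],0],[0,[0,0,0],0],[0,[0,0,0],0],[0,[0,0,0],0]]'; python3 tgt.py .4926 .0695 .2240 85.8
```

```text
t: 41.5
position: [0.4928, 0.0696, 0.2245]
tool_rot: [[0.073, 0.997, 0.0], [0.997, -0.073, 0.0], [0.0, 0.0, -1.0]]
wrist_force: [-0.1, -1.0, -0.0]
opening: 0.203
pos [0.4928 0.0696 0.2245] psi 85.83 units [-0.002 -0.004  0.01 ] turn 0.005 t 41.5 open 0.203 F [-0.1 -1.  -0. ] j6 94.5
```

Contact height is .2234, so I'll lower about 1 mm more. If the stamp has tilted in the grip, touching the floor should level it. Then I'll release slowly.

```bash
python3 -m handwheel '[[0,[0,0,0.025],0],[0,[0,0,0],0],[0,[0,0,0],0],[0,[0,0,0],0]]'; python3 -m handwheel '[[0.25,[0,0,0],0],[0.3,[0,0,0],0],[0.35,[0,0,0],0],[0.45,[0,0,0],0],[0.5,[0,0,0],0],[0.5,[0,0,-0.1],0],[0.5,[0,0,-0.4],0],[0.5,[0,0,-0.6],0],[0.5,[0,0,-0.6],0],[0.5,[0,0,-0.4],0],[0.5,[0,0,0],0],[0.5,[0,0,0],0],[0.5,[0,0,0],0]]'; python3 - <<'E'
from h import *
m=optics.camera_model("wrist");np.save("w23.npy",m["pose"]);a=optics.grab_frame("wrist");cv2.imwrite("pics/w23.png",a)
E
python3 tgt.py .38 0 .40 180
```

```text
t: 41.83
position: [0.4929, 0.0696, 0.2234]
tool_rot: [[0.073, 0.997, 0.001], [0.997, -0.073, 0.0], [0.0, 0.001, -1.0]]
wrist_force: [-0.5, -0.6, 0.8]
opening: 0.202
t: 42.92
position: [0.4926, 0.0696, 0.3278]
tool_rot: [[0.073, 0.997, -0.001], [0.997, -0.073, 0.0], [-0.0, -0.001, -1.0]]
wrist_force: [-0.1, -0.9, -0.7]
opening: 0.5
pos [0.4923 0.0696 0.3269] psi 85.83 units [-1.552 -2.143 -1.456] turn -15.695 t 42.97 open 0.497 F [ 0.   0.1 -0. ] j6 94.5
```

View pics/w23.png

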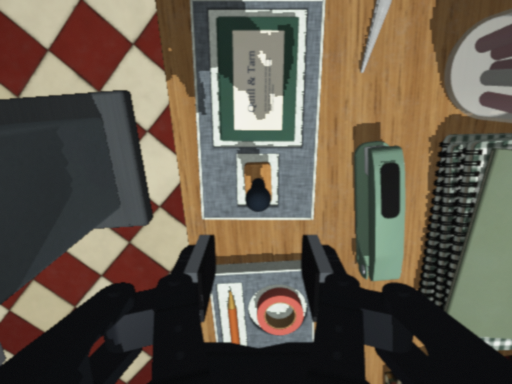

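```bash
python3 -m handwheel '[[0.5,[-0.31,-0.43,-0.29],0],[0.5,[-0.31,-0.43,-0.29],0],[0.5,[-0.31,-0.43,-0.29],0],[0.5,[-0.31,-0.43,-0.29],0],[0.5,[-0.31,-0.43,-0.29],0]]' >/dev/null
python3 -m handwheel '[[0.5,[0,0,0],-1],[0.5,[0,0,0],-1],[0.5,[0,0,0],-1],[0.5,[0,0,0],-1],[0.5,[0,0,0],-1],[0.5,[0,0,0],-1],[0.5,[0,0,0],-1],[0.5,[0,0,0],-1],[0.5,[0,0,0],-1],[0.5,[0,0,0],-1],[0.5,[0,0,0],-1],[0.5,[0,0,0],-1],[0.5,[0,0,0],-1],[0.5,[0,0,0],-1],[0.5,[0,0,0],-1],[0.5,[0,0,0],-0.7],[0.5,[0,0,0],0],[0.5,[0,0,0],0],[0.5,[0,0,0],0]]'; python3 - <<'E'
from h import *
m=optics.camera_model("wrist");np.save("w24.npy",m["pose"]);a=optics.grab_frame("wrist");cv2.imwrite("pics/w24.png",a)
cv2.imwrite("pics/w24c.png",cv2.resize(a[170:290,70:450],None,fx=2.1,fy=2.1,interpolation=cv2.INTER_CUBIC))
t=optics.grab_frame("top");cv2.imwrite("pics/topF.png",cv2.resize(t[145:245,120:380],None,fx=3,fy=3,interpolation=cv2.INTER_CUBIC))
E
```

```text
t: 44.97
position: [0.3798, 0.0001, 0.3998]
tool_rot: [[-1.0, 0.001, -0.002], [0.001, 1.0, 0.0], [0.002, 0.0, -1.0]]
wrist_force: [0.9, -0.2, -0.2]
opening: 0.499
```

View pics/w24.png

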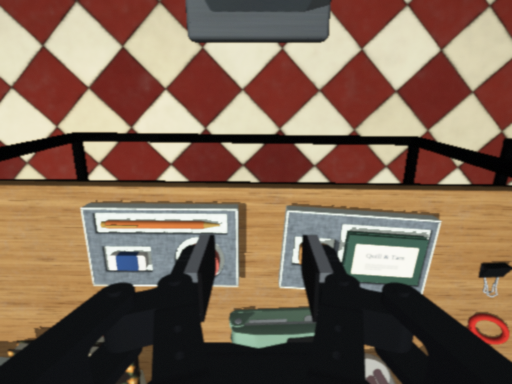

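View pics/w24c.png

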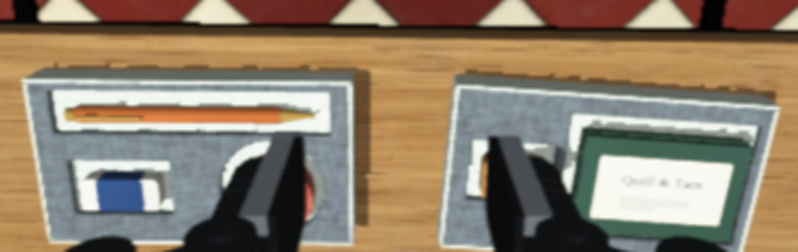

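View pics/topF.png

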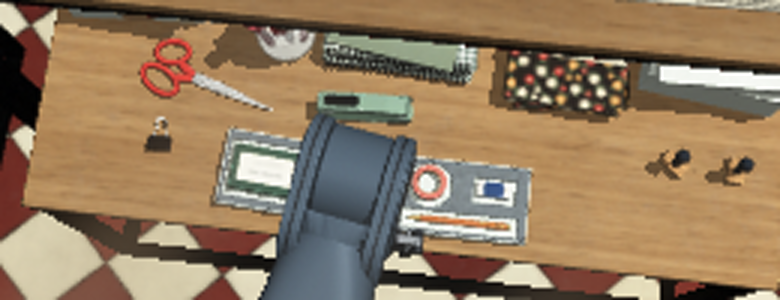

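```bash
python3 - <<'E'
import cv2,numpy as np
a=cv2.imread("pics/w23.png");b=cv2.imread("pics/w7.png")
A=cv2.resize(a[0:225,190:330],None,fx=2.6,fy=2.6,interpolation=cv2.INTER_CUBIC);B=cv2.resize(b[110:350,165:350],None,fx=2.2,fy=2.2,interpolation=cv2.INTER_CUBIC)
h=max(A.shape[0],B.shape[0]);f=lambda x:cv2.copyMakeBorder(x,0,h-x.shape[0],0,4,cv2.BORDER_CONSTANT)
cv2.imwrite("pics/chk.png",np.hstack([f(A),f(B)]))
E
```

```text
(no output)
```

View pics/chk.png

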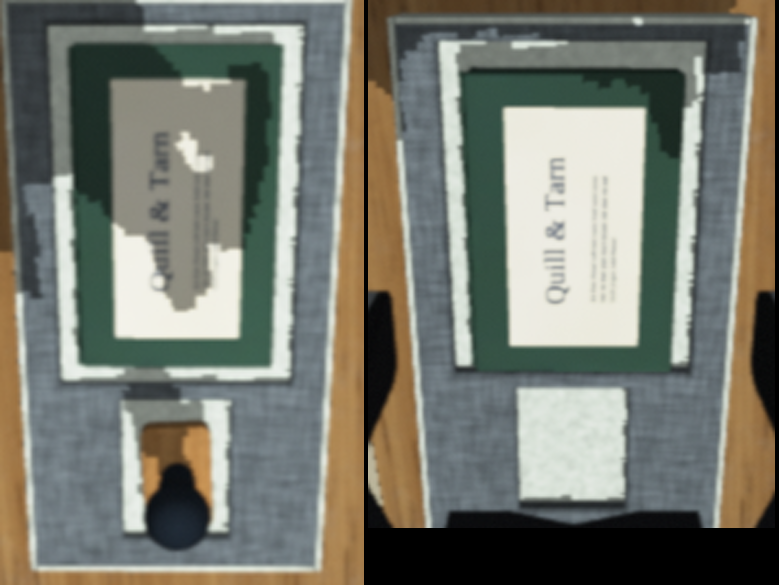

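```bash
python3 - <<'E'
from meas import *
m=dict(optics.camera_model("wrist")); m["pose"]=np.load("w23.npy")
s=2.6;f=lambda x,y,z:pix2w("wrist",190+x/s-.3,y/s-.3,z,m)[:2]
c0=np.array([.4966,.1244]);t=np.radians(-4.2);R=np.array([[np.cos(t),-np.sin(t)],[np.sin(t),np.cos(t)]])
k=f(178,517,.069);b=(f(142,424,.027)+f(210,424,.027))/2
print("knob",R.T@(k-c0),"base far edge mid",R.T@(b-c0))
for e in [(142,424),(210,424)]:print(R.T@(f(*e,.027)-c0))
q=[f(*p,.027) for p in [(67,43),(284,43),(272,366),(79,364)]];print("pad",R.T@(np.mean(q,0)-c0))
m["pose"]=np.load("w15.npy")
q=[pix2w("wrist",u,v,.025,m)[:2] for u,v in [(246,180),(277,180),(276,233),(246,233)]]
c0=np.array([.4874,-.1166]);t=np.radians(-.7);R=np.array([[np.cos(t),-np.sin(t)],[np.sin(t),np.cos(t)]])
print("eraser",R.T@(np.mean(q,0)-c0))
E
```

```text
knob [ 0.0005142  -0.05532764] base far edge mid [-0.00016777 -0.03638538]
[-0.01159294 -0.03639109]
[ 0.0112574  -0.03637967]
pad [-0.00030665  0.03075519]
eraser [ 0.01742454 -0.03900808]
```

```bash
python3 - <<'E'
import cv2,numpy as np
b=cv2.imread("pics/w15.png")
cv2.imwrite("pics/er.png",cv2.resize(b[155:280,210:310],None,fx=4.5,fy=4.5,interpolation=cv2.INTER_CUBIC))
E
```

```text
(no output)
```

View pics/er.png

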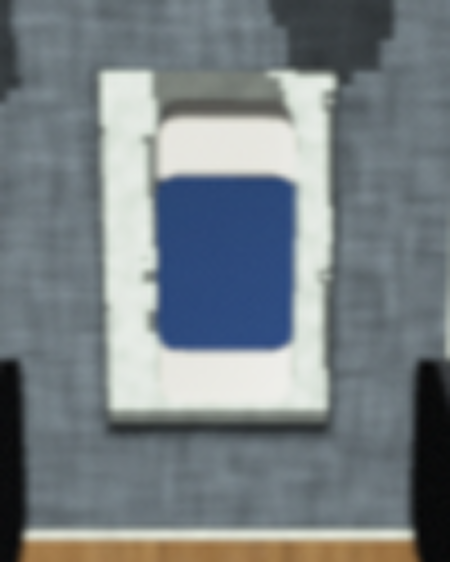

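```bash
python3 - <<'E'
from cell import workorder, telemetry
print(telemetry.get_obs()["t"]); print(workorder.hand_in())
E
```

```text
45.0667
the job is handed in; nothing more can be done
None
```

Both gift sets are in their boxes, and I handed the job in at about 45 s of the 141 s allowed. No verdict is reported back. I took the stamp that was farthest left at the start, the front one at y ≈ -0.33 m.

My last camera measurements, in each box's own frame, with the recess centre for comparison:

| Thing | Measured (x, y) in mm | Recess centre in mm |
|---|---|---|
| Pen | (-32, -2) | (-33, 0) |
| Tape | (15.5, 46.5) | (15.5, 45) |
| Eraser | about (17, -43) | (15.5, -45) |
| Ink pad | (0, 31) | (0, 31) |
| Stamp | (0.5, -55) | (0, -55) |

- **Eraser reading:** it first came out at y = -39 because I misread its white lower end. The close crop put that end further down and gave about -43, which I estimated rather than recomputed.
- **Flatness:** I judged "flat on the floor" by eye from the overhead wrist pictures; no camera measured height directly.
- **Things left alone:** in the final top view the stapler, scissors, binder clip and other two stamps look to be where they started. I did not measure them. The arm hid the stamp recess in that view, so the stamp check comes from the wrist picture just after I let go of it.
- **Clear of everything:** the gripper was about 0.2 m above the bench, touching nothing, when I handed in.

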